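# Weigh the copper fittings on the spring scale

## Task

Weigh the basket of copper elbows (wooden handle): pick it up by its handle, keep it upright, and hang it by the eye on the hook of the red spring scale. Ease the weight onto the hook slowly and let go only once the hook carries all of it, so that the hook and pointer never jump, either on the way down or when you let go; never jam or pull the basket hard against the scale, nor push on the scale with the robot. Leave it hanging free and at rest, and leave the other things on the mat where they are.

Things in the scene. Friction and masses are not known exactly. Their poses are not given: they have to be found in the camera images.
- basket: The basket to weigh: round steel-wire basket, 110 mm across, 50 mm tall, full of copper elbows, one rigid piece, 0.3 to 0.9 kg, centre of mass on its axis about 26 mm up, standing on the 3 mm blue mat. Origin: centre of its underside; z up. Two wires rise to a flat upright wooden handle, and a thin rod goes on up to a round wire eye; it lies in the y-z plane, its hole looks along x.
- basket_handle (a point): Middle of the wooden handle, 102.5 mm above the underside, axes as the basket's. Handle: 16 mm along x, 22 mm along y (pinch it across y), from 75 to 130 mm above the underside. The hook, and the dial over it, will be above the eye: take the handle leaning 30 to 45 degrees, fingers pointing down and along x, gripper's body on the side the hook opens to. The basket may hang either way round.
- eye_crown (a point): Top of the hole in the eye (inner side of the ring at its top), 226.5 mm above the basket's underside; this spot comes to rest on the hook. The ring is of 5 mm wire, hole 34 mm across, its centre 17 mm below this point; a 6 mm rod joins it to the handle.
- scale: Red dial spring scale (case 150 mm across, 50 mm deep along x, its rod guide's lower end 412 mm above the bench) on a fixed green gallows. Origin: on the bench top straight under the hook; the hook opens towards -x. The post, 30 mm square and 645 mm tall, stands at x 150, y -80 mm in this frame, on a steel plate 13 mm thick (x 100 to 200, y -160 to 40 mm). Carries dial, pointer and hook.
- hook_seat (a point): Where a load hangs: top of the hook's wire at the bottom of its bend, axes as the scale's; 323.5 mm above the bench unloaded, sinks straight down with the hook. The hook is a J of 7 mm wire in the scale's x-z plane, open towards -x; its back stands 12 mm behind the seat (+x) and leans back over it to the rod, more than 35 mm above the seat.
- hook_tip (a point): Top of the hook's upturned free end, 15.5 mm in front (-x) of the seat and 14 mm above it. The eye must pass over it along +x: its crown above the tip, its lower side below the bend. With the crown 20 mm above the seat there is about 6 mm of room above and below; then lower.
- scale_hook (a joint): How far the hook is pulled down, m: 0 unloaded (stop), 0.085 at the lower stop. Spring: 130 N per m (7.5 mm per 100 g) plus 0.13 N, lightly damped, so a load let go off balance bounces. The hook moving faster than 0.06 m/s, up or down, counts as a jump. The dial pointer turns with it, clockwise, 0.53 rad per 100 g.
- steel_basket: Bystander: a basket of the same make with a black handle, full of dark steel elbows. Origin: centre of its underside.
- jug: Bystander: open steel jug, 100 mm across and 105 mm tall, with a handle. Origin: centre of its underside.
- mallet: Bystander: small mallet with a wooden handle lying on the mat, 235 mm long. Origin: under the middle of its length.
- brush: Bystander: wooden hand brush lying on the mat, 215 mm long. Origin: on the mat where handle and head meet.
- anvil_block: Bystander: dark steel block, 70 x 70 x 32 mm. Origin: centre of its underside.
- cup: Bystander: small white bowl, 76 mm across and 55 mm tall. Origin: centre of its underside.
- pliers: Bystander: pliers with red grips lying on the mat, 190 mm long. Origin: on the mat, near the joint.

How it is judged:
On the way, in this order (a step that is already met when the one before it is completed fails the run):
1. the basket is lifted clear of the mat (height (world z) of basket above 0.04 m and angle between basket's own z axis and vertical below 0.3 rad), for 0.2 s.
2. the eye is seated on the hook and the hook begins to take the weight (distance between eye_crown and hook_seat below 0.008 m and value of joint scale_hook above 0.006 m), for 0.1 s.
At the end, for the whole second after the job is handed in: The copper basket hangs upright (within 7 degrees) from the scale: the top of its eye in the bottom of the hook (within 8 mm), its underside 8 mm or more above the bench, the hook pulled down 15 mm or more with 2 N or more on it, basket (under 30 mm/s) and hook (under 10 mm/s) at rest (distance between eye_crown and hook_seat below 0.008 m and value of joint scale_hook above 0.015 m and contact force between basket and scale above 2 N and height (world z) of basket above 0.008 m and angle between basket's own z axis and vertical below 0.12 rad and linear speed of basket below 0.03 m/s and velocity of joint scale_hook below 0.01 m/s and not (velocity of joint scale_hook below -0.01 m/s)); the robot touches nothing.
It fails at once if the hook and pointer jumped (hook faster than 0.06 m/s, down or up) (velocity of joint scale_hook above 0.06 m/s or velocity of joint scale_hook below -0.06 m/s).
It fails at once if the basket was pulled or jammed against the scale with more than 15 N (contact force between basket and scale above 15 N).
It fails at once if the robot itself pushed on the scale with more than 5 N (contact force between any of the fingers, the arm and scale above 5 N).
It fails at once if the basket was tipped more than about 30 degrees (angle between basket's own z axis and vertical above 0.55 rad).
It fails at once if something else on the mat was moved more than 25 mm (distance of any of steel_basket, jug, mallet, brush, anvil_block, cup, pliers from where it was at the start of the episode above 0.025 m).
It also fails if it takes over 69 s, if anything falls off the work surface, if the arm or the gripper's body presses on something with over 40 N, if the wrist force passes 120 N, or if a joint passes its speed limit or range.

## Robot

A 7-joint arm with a two-finger parallel gripper is mounted at the origin on the work surface. World frame = base frame: x ahead of the robot, y to its left, z up, the work surface at z = 0. Lengths are in m, angles in rad, forces in N, time in s.
With the tool pointing down it reaches from about 0.4 to 0.85 m from the base axis. Payload 4.5 kg.
Tool frame: the origin (TCP) lies at the very end of the fingers, on their centre line; the grasp point (between the pads) lies 19 mm behind it; z points along the fingers, y is the line along which they close (so a half turn about z gives the same grasp; the last joint's range is limited). The gripper opens to 88 mm and grips with 3 to 60 N. Pads are 18 mm wide; open, the fingers measure 123 mm over their backs; the gripper's body (75 mm by 187 mm) begins 45 mm behind the grasp point.
Start: joints at [-1.15, 0.689, -0.195, 1.565, 0.157, 0.902, -0.215], TCP at [0.236, 0.579, 0.239] pointing down, gripper open.
Joint ranges: [-3.01, 3.01], [-0.46, 2.08], [-1.47, 1.51], [0.13, 2.56], [-1, 4.14], [0.04, 2.09], [-2.66, 2.66]. Speed limits (rad/s): [2.57, 2.57, 3.14, 3.14, 3.14, 3.14, 3.14].

## Interface

Orientations are given as [roll, pitch, yaw] about the fixed x, y, z axes, in that order (R = Rz(yaw) Ry(pitch) Rx(roll)).
In Python, from plant import ctrl gives the robot as it stands. The module is installed in compiled form; this text tells all that it offers.
- The arm moves only by the tool move_arm, never from a script. Its argument "plan" is a list of rows, each a list of 4 numbers: the shift along the tool's x, y, z as a fraction of full scale, then the turn about the tool's z as a fraction of full scale. In form: [[dx, dy, dz, turn], ...]. A call has exactly 10 rows; each row is the pose to reach, as a shift and turn from the pose commanded when the call began, along the tool's axes at that moment, turning the shorter way round; what a row does not reach only later rows make up. Full scale, the value 1, is 0.25 m for a shift and 180 degrees for a turn. A row lasts 1/12 s, in which the tool goes at most 41.7 mm and 7.16 degrees, less where a joint would pass 70% of its speed; a pose out of reach is approached as far as the arm can. A call with a number of a shift or a turn outside -1 to 1 is refused whole. A call with a gripper value outside its range is refused whole. "hand" is the closure, from 0 (fully open) to 1 (shut), set as the call begins (left out, the last holds). The fingers move at their own pace and stop on an object; "grip_force" is the grip in N (left out, the last holds). Time passes only in rows, so rows that repeat a pose let the fingers close, or fill a call up. It gives the time, the measured TCP pose, the force, the opening and the grip force at its end, in the units of the state.
- ctrl.get_obs(): the state, without advancing time (a new reading comes with each control period).
- ctrl.snapshot(name): name is "scene" or "top" or "wrist"; returns a dict with "image" (384x512x3 uint8, red, green, blue), "z_map" (384x512 float32, m along the optical axis (not along the pixel's ray), 0 where there is no reading), "fx", "fy", "cx", "cy" (pixels), "origin" and "attitude" of the camera in the world. Camera axes: x right, y up, looking along -z (the intrinsics and any distortion apply to the point x, -y, -z); pixel columns grow to the right and rows downward; lengths in m; the calibration is good to about 2 mm. A picture is of the moment at which its call begins.
- ctrl.sign_off(): hands the job in; it is judged then, once.
The state is a dict: "clock": time; "joints": joint angles; "qd": joint speeds; "effort": joint torques, N m; "position": TCP position; "orientation": TCP orientation; "contact_force": force on the tool from outside, world axes, zero at the start; "wrist_torque": the same for the moment, N m; "opening": opening from 0.0 (shut) to 1.0 (fully open); "grasp_force": force on a finger pad.
Only numpy, scipy, OpenCV 4.12 (cv2) and the standard library are available. Lean on these libraries where they do the work, as an engineer would, in place of code of your own. Each camera call takes 0.05 s, during which the arm holds its last target. There are 200 camera calls.

## Working session

There is one attempt and no reset: what is moved stays moved. The work goes in short steps, Python scripts to look and compute and a tool call to move; the robot and the scene stay as the last step left them, time stands still between calls to the robot, and variables do not carry over. Pictures are saved under pics/ and viewed, at most 10 in all, crops included, and the job is handed in when it is done.

Besides the shell and the picture viewer there is one more tool, called after "Call:" as a command line: name --pt "numbers of a row" for each row, then --argument value for the rest. move_arm: Moves the arm, as the interface text tells. Its arguments: {"type":"object","properties":{"plan":{"type":"array","items":{"type":"array","items":{"type":"number","minimum":-1,"maximum":1}}},"hand":{"type":"number"},"grip_force":{"type":"number"}},"required":["plan"]}

```bash
mkdir -p pics
cat > h.py <<'E'
import numpy as np, cv2
from scipy.spatial.transform import Rotation as R
from plant import ctrl
def att(s):
    a=np.array(s["attitude"],float)
    if a.shape==(3,3): return a
    return R.from_euler('xyz',a).as_matrix() if a.size==3 else None
def snap(n,save=None):
    s=ctrl.snapshot(n)
    if save: cv2.imwrite("pics/"+save,s["image"][:,:,::-1])
    return s
def cloud(s):
    z=s["z_map"]; v,u=np.mgrid[:z.shape[0],:z.shape[1]]
    p=np.stack([(u-s["cx"])/s["fx"]*z,-(v-s["cy"])/s["fy"]*z,-z],-1)
    return p@att(s).T+np.array(s["origin"])
E
python3 - <<'E'
from h import *
a=snap("scene","scene.png");b=snap("top","top.png")
for n,s in(("s",a),("t",b)):
    print({k:v for k,v in s.items() if k not in("image","z_map")})
    np.savez("%s.npz"%n,c=cloud(s),im=s["image"],z=s["z_map"])
print(ctrl.get_obs())
cv2.imwrite("pics/both.png",np.vstack([a["image"],b["image"]])[:,:,::-1])
E
```

```text
{'fx': 369.63387831601597, 'fy': 369.63387831601597, 'cx': 259.63532695821254, 'cy': 191.00738523530507, 'origin': array([1.5196392 , 0.11123507, 1.19620013]), 'attitude': array([ 0.78638766, -0.01758721,  1.72053005])}
{'fx': 409.4926321510192, 'fy': 409.4926321510192, 'cx': 256.04251930843367, 'cy': 193.16654819644648, 'origin': array([ 0.42133256, -0.01408049,  1.37329347]), 'attitude': array([ 0.10513122, -0.00278557, -1.58126376])}
{'clock': 0.1, 'joints': array([-1.15021457,  0.68989577, -0.19452868,  1.56618132,  0.1573035 ,
        0.90248025, -0.21512355]), 'qd': array([-2.64444852e-04, -1.52600455e-03, -3.81484375e-04, -2.90266869e-03,
        6.26759249e-04, -8.15249262e-04,  2.23356953e-05]), 'effort': array([-3.34271477e-03, -5.28500926e+01, -1.27184965e+00, -1.53839689e+01,
       -5.27312513e-02,  1.92580272e-03,  3.35993309e-05]), 'position': array([0.23558992, 0.57832382, 0.23800879]), 'orientation': array([-3.14002269e+00,  1.07449203e-04,  2.75486532e+00]), 'contact_force': array([ 0.68902276, -0.01623314,  0.02706042]), 'wrist_torque': array([-0.00402446, -0.01334681,  0.03183929]), 'grasp_force': 0.0, 'opening': 1.0028392550136878}
```

View pics/scene.png

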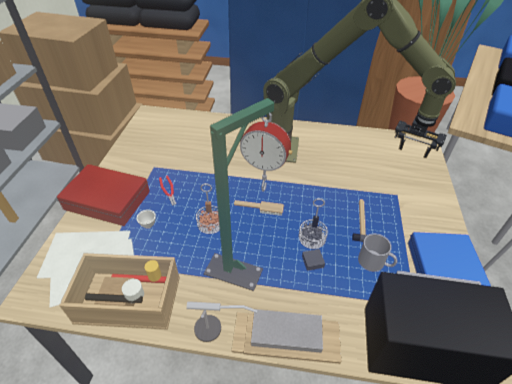

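View pics/top.png

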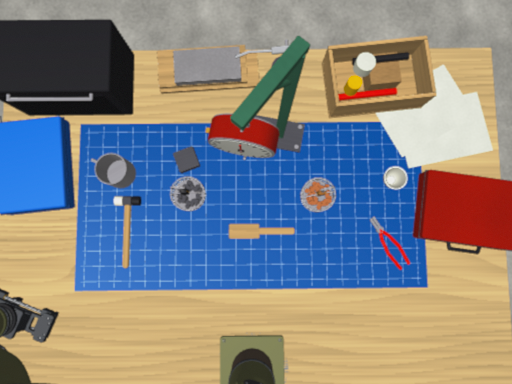

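The scene view shows the copper basket at about (208,220) with its eye near (207,188), and the scale with its hook near (264,185). In the top view the basket is at (318,195) and the dial at (245,135). Next I'll enlarge both and measure.

Run:
```python
from h import *
a=np.load("s.npz");b=np.load("t.npz")
A=cv2.resize(a["im"][110:240,190:300],None,fx=5,fy=4.6,interpolation=cv2.INTER_CUBIC)
A=cv2.resize(a["im"][110:240,180:300],(552,598),interpolation=cv2.INTER_CUBIC)
cv2.imwrite("pics/sc2.png",A[:,:,::-1])
B=cv2.resize(b["im"][95:225,195:355],(738,600),interpolation=cv2.INTER_CUBIC)
cv2.imwrite("pics/tc2.png",B[:,:,::-1])
c=b["c"];im=b["im"].astype(int)
def rep(n,m,c):
    p=c[m]; print(n,len(p),p.min(0).round(3),p.max(0).round(3),np.median(p,0).round(3))
r=(im[...,0]>130)&(im[...,1]<50)&(im[...,2]<60)&(c[...,2]>.4); rep("redtop",r,c)
c2=a["c"];i2=a["im"].astype(int)
r=(i2[...,0]>130)&(i2[...,1]<60)&(i2[...,2]<60)&(c2[...,2]>.35); rep("redscene",r,c2)
w=(i2.min(2)>150)&(c2[...,2]>.4)&(c2[...,2]<.65); w[:, :230]=0;w[:,300:]=0; rep("face",w,c2)
p=c2[w]; u,s,v=np.linalg.svd(p-p.mean(0)); print("normal",v[2])
# things above mat in region, by height
for lo,hi in((.02,.06),(.06,.13),(.13,.25)):
    m=(c[...,2]>lo)&(c[...,2]<hi); m[:150]=0;m[245:]=0;m[:,285:]&=True;m[:,:285]=0;m[:,350:]=0; 
    if m.any(): rep((lo,hi),m,c)
    m=(c2[...,2]>lo)&(c2[...,2]<hi); m[:170]=0;m[240:]=0;m[:,:190]=0;m[:,222:]=0
    if m.any(): rep(("s",lo,hi),m,c2)
m=(c2[...,2]>.25)&(c2[...,2]<.42); m[:160]=0;m[200:]=0;m[:,:250]=0;m[:,280:]=0
for q in np.argwhere(m): print(q,c2[tuple(q)].round(3))
```

```text
redtop 1149 [ 0.421 -0.051  0.525] [0.671 0.081 1.373] [0.633 0.005 0.57 ]
redscene 27 [ 0.613 -0.048  0.522] [0.668 0.079 0.575] [ 0.628 -0.015  0.56 ]
face 849 [ 0.635 -0.061  0.439] [0.745 0.064 0.629] [ 0.665 -0.003  0.502]
normal [ 0.98190604 -0.18935518 -0.0022701 ]
(0.02, 0.06) 593 [ 0.428 -0.276  0.02 ] [ 0.609 -0.112  0.06 ] [ 0.544 -0.216  0.045]
('s', 0.02, 0.06) 286 [ 0.501 -0.278  0.021] [ 0.615 -0.177  0.057] [ 0.573 -0.225  0.043]
(0.06, 0.13) 47 [ 0.5   -0.264  0.061] [ 0.603 -0.174  0.13 ] [ 0.551 -0.211  0.076]
('s', 0.06, 0.13) 70 [ 0.548 -0.262  0.06 ] [ 0.569 -0.19   0.13 ] [ 0.565 -0.222  0.101]
(0.13, 0.25) 64 [ 0.547 -0.241  0.13 ] [ 0.558 -0.201  0.236] [ 0.554 -0.22   0.198]
('s', 0.13, 0.25) 81 [ 0.553 -0.244  0.13 ] [ 0.785 -0.111  0.249] [ 0.56  -0.221  0.207]
[171 263] [0.645 0.004 0.407]
[171 264] [0.642 0.007 0.406]
[171 265] [0.64  0.01  0.404]
[172 263] [0.639 0.004 0.398]
[172 264] [0.641 0.007 0.4  ]
[172 265] [0.64  0.01  0.399]
[173 263] [0.644 0.004 0.398]
[173 264] [0.642 0.007 0.397]
[173 265] [0.641 0.01  0.397]
[174 263] [0.641 0.004 0.391]

[... 1429 characters left out ...]
    0.348]
[186 262] [0.659 0.004 0.354]
[186 263] [0.653 0.007 0.349]
[186 264] [0.625 0.007 0.322]
[186 265] [0.63  0.011 0.328]
[187 261] [0.657 0.001 0.347]
[187 262] [0.658 0.004 0.349]
[187 263] [0.655 0.007 0.347]
[187 264] [0.632 0.008 0.324]
[187 265] [0.629 0.011 0.321]
[188 261] [0.654 0.    0.34 ]
[188 262] [0.655 0.004 0.341]
[188 263] [0.633 0.005 0.32 ]
[188 264] [0.632 0.008 0.32 ]
[188 265] [0.634 0.011 0.322]
[189 261] [0.659 0.001 0.34 ]
[189 262] [0.658 0.004 0.34 ]
[189 263] [0.657 0.008 0.339]
[189 264] [0.639 0.009 0.322]
[190 262] [0.656 0.004 0.333]
[190 263] [0.653 0.007 0.33 ]
[190 264] [0.643 0.009 0.321]
[191 262] [0.655 0.004 0.327]
[191 263] [0.653 0.007 0.326]
```

View pics/sc2.png

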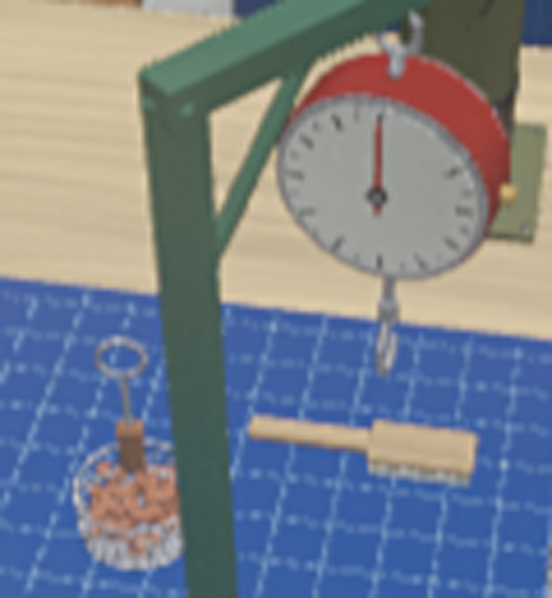

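View pics/tc2.png

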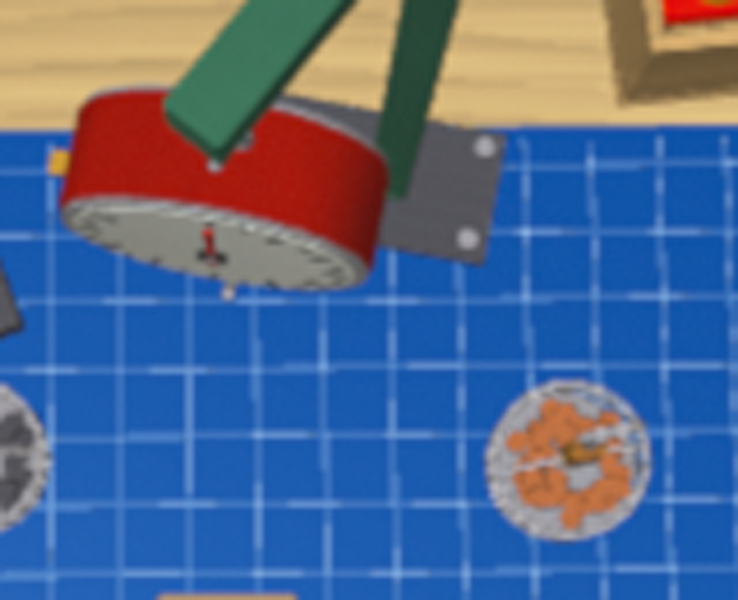

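The top crop shows the copper basket's handle at (580,453) and the scale hook, with its rod end, near (228,292). The scene crop shows the hook at (387,350) and the eye at (122,357). The scale's x axis has a yaw of about -0.19 rad, opening towards the robot. Moves give no direct tilt, so I'll measure the basket yaw and find out what happens at the reach limit.

Run:
```python
from h import *
a=np.load("s.npz");b=np.load("t.npz")
def box(c,lo,hi): return c[((c>lo)&(c<hi)).all(-1)]
for n,d in(("s",a),("t",b)):
    for zl,zh in((.075,.135),(.15,.19),(.19,.24)):
        p=box(d["c"],(.52,-.26,zl),(.60,-.17,zh)); m=p.mean(0)
        if len(p)<5: continue
        u,s,v=np.linalg.svd((p-m)[:,:2]); print(n,zl,len(p),m.round(4),np.median(p,0).round(4),"yaw",round(np.arctan(-v[0,0]/v[0,1]),3),s.round(3))
c=b["c"];im=b["im"].astype(int)
p=box(c,(.46,-.30,.01),(.64,-.13,.056)); cc=p[:,:2]
(x,y),r=cv2.minEnclosingCircle(cc.astype(np.float32)); print("rim",x,y,r)
p=box(a["c"],(.70,-.2,.05),(.9,0,.5));print("post",p.mean(0),p.min(0),p.max(0))
# mount face fit (left)
for n,d in(("s",a),("t",b)):
    p=box(d["c"],(.55,-.12,.44),(.72,.12,.62)); q=d["im"][((d["c"]>(.55,-.12,.44))&(d["c"]<(.72,.12,.62))).all(-1)].astype(int)
    f=p[q.min(1)>130]; 
    for _ in range(4):
        m=np.median(f,0);m=f.mean(0);u,s,v=np.linalg.svd(f-m,full_matrices=False); e=abs((f-m)@v[2]); f=f[e<max(.003,2*e.std())]
    print(n,"face",len(f),m,v[2],s)
```

```text
s 0.075 66 [ 0.5638 -0.2217  0.1086] [ 0.5647 -0.2214  0.1104] yaw 0.191 [0.06  0.028]
s 0.15 12 [ 0.5595 -0.2229  0.1704] [ 0.5592 -0.2223  0.1699] yaw -0.351 [0.007 0.005]
s 0.19 42 [ 0.5592 -0.2237  0.2112] [ 0.5591 -0.2239  0.2117] yaw 0.199 [0.083 0.014]
t 0.075 39 [ 0.551  -0.2164  0.1142] [ 0.5505 -0.2137  0.1177] yaw -0.155 [0.045 0.023]
t 0.19 37 [ 0.5541 -0.2208  0.2202] [ 0.554  -0.2207  0.2282] yaw 0.154 [0.068 0.008]
rim 0.5589866638183594 -0.22040864825248718 0.1065341904759407
post [ 0.78111566 -0.09729158  0.30240895] [ 0.75570993 -0.11789014  0.05035604] [ 0.79158728 -0.05849627  0.4995149 ]
s face 1079 [0.66543398 0.00198087 0.50490546] [ 0.98078595 -0.19508339 -0.00117998] [1.14621439 1.1158419  0.04227005]
t face 165 [0.60883718 0.01060019 0.55667721] [-0.98048202  0.19592428  0.01639171] [0.39683158 0.21161662 0.0073883 ]
```

Call:
move_arm --pt "0 0 -0.16 0" --pt "0 0 -0.32 0" --pt "0 0 -0.48 0" --pt "0 0 -0.64 0" --pt "0 0 -0.8 0" --pt "0 0 -0.96 0" --pt "0 0 -1 0" --pt "0 0 -1 0" --pt "0 0 -1 0" --pt "0 0 -1 0"

```text
clock: 0.93
position: [0.2356, 0.578, 0.4864]
orientation: [-3.137, 0.0, 2.755]
contact_force: [0.4, -0.1, -0.4]
opening: 1.001
grasp_force: 0.0
```

Scale yaw is -0.196. The basket is at about (0.557, -0.222) with yaw about +0.17. I'll keep rising to the reach limit.

Call:
move_arm --pt "0 0 -0.16 0" --pt "0 0 -0.32 0" --pt "0 0 -0.48 0" --pt "0 0 -0.64 0" --pt "0 0 -0.8 0" --pt "0 0 -0.96 0" --pt "0 0 -1 0" --pt "0 0 -1 0" --pt "0 0 -1 0" --pt "0 0 -1 0"

```text
clock: 1.77
position: [0.2775, 0.6444, 0.6566]
orientation: [2.984, -0.035, 2.72]
contact_force: [0.7, -0.5, 0.5]
opening: 1.004
grasp_force: 0.0
```

```bash
python3 -c "
from h import *
o=ctrl.get_obs();print(o['joints'].round(3),o['position'],o['orientation'],o['clock'])"
```

```text
[-1.283  0.778  0.949  0.189 -0.868  2.087  0.031] [0.27748355 0.64440913 0.6565666 ] [ 2.98355963 -0.03504641  2.72034786] 1.7667
```

The tool leans outward at the limit. Next I check whether the lean persists as the commanded pose.

Call:
move_arm --pt "0 0 0.1 0" --pt "0 0 0.2 0" --pt "0 0 0.3 0" --pt "0 0 0.4 0" --pt "0 0 0.4 0" --pt "0 0 0.4 0" --pt "0 0 0.4 0" --pt "0 0 0.4 0" --pt "0 0 0.4 0" --pt "0 0 0.4 0"

```text
clock: 2.6
position: [0.28, 0.6597, 0.5605]
orientation: [2.981, -0.035, 2.723]
contact_force: [-1.0, 0.1, 0.4]
opening: 1.001
grasp_force: 0.0
```

```bash
python3 -c "
from h import *
o=ctrl.get_obs();print(o['joints'].round(3),o['position'],o['orientation'],o['clock'])
s=ctrl.snapshot('wrist');print(s['origin'],s['attitude'])"
```

```text
[-1.518  0.741  1.039  0.757 -0.738  1.733  0.282] [0.2799862  0.65968257 0.56048291] [ 2.98079849 -0.03507556  2.72266165] 2.6
[0.19928713 0.66989386 0.70717419] [-0.28900663 -0.16065493  1.14711174]
```

The lean persists, so pushing at the reach limit ahead of the robot will build a 30–45° lean towards +x. I'll move there, high up.

```bash
cat >> h.py <<'E'
def st():
    o=ctrl.get_obs(); M=R.from_euler('xyz',o["orientation"]).as_matrix(); z=M[:,2]
    print("t",round(o["clock"],2),"pos",o["position"].round(4),"lean deg",np.degrees(np.arccos(-z[2])).round(1),"az",np.arctan2(z[1],z[0]).round(3))
    # turn so that tool y is horizontal: angle a about z, y'=cos a*y - sin a*x
    a=np.arctan2(M[2,1],M[2,0]); a=(a+np.pi/2)%np.pi-np.pi/2
    print("q",o["joints"].round(3),"turn to level y, frac",(a/np.pi).round(4),"or",((a-np.sign(a)*np.pi)/np.pi).round(4),"f",o["contact_force"].round(2),"op",round(o["opening"],3))
    return o,M
def go(p):
    o,M=st(); d=M.T@(np.array(p)-o["position"])/.25; print("to",p,"frac",d.round(4)); return d
E
python3 -c "
from h import *
go((.42,.0,.68))"
```

```text
t 2.65 pos [0.2798 0.6597 0.5602] lean deg 9.4 az 1.367
q [-1.519  0.741  1.039  0.758 -0.738  1.733  0.282] turn to level y, frac 0.4306 or -0.5694 f [ 0.47 -0.69 -1.22] op 0.999
to (0.42, 0.0, 0.68) frac [-1.5676 -2.0693 -0.8764]
```

Call:
move_arm --pt "-0.08 -0.1 -0.04 0" --pt "-0.16 -0.2 -0.09 0" --pt "-0.24 -0.3 -0.13 0" --pt "-0.32 -0.4 -0.18 0" --pt "-0.39 -0.5 -0.22 0" --pt "-0.47 -0.6 -0.26 0" --pt "-0.55 -0.7 -0.31 0" --pt "-0.63 -0.8 -0.35 0" --pt "-0.71 -0.9 -0.4 0" --pt "-0.78 -1 -0.44 0"

```text
clock: 3.48
position: [0.3529, 0.3358, 0.6223]
orientation: [2.981, -0.036, 2.722]
contact_force: [0.6, 0.5, 0.2]
opening: 1.002
grasp_force: 0.0
```

Call:
move_arm --pt "-0.08 -0.1 -0.04 0" --pt "-0.16 -0.2 -0.09 0" --pt "-0.24 -0.3 -0.13 0" --pt "-0.32 -0.4 -0.18 0" --pt "-0.39 -0.5 -0.22 0" --pt "-0.47 -0.6 -0.26 0" --pt "-0.55 -0.7 -0.31 0" --pt "-0.63 -0.8 -0.35 0" --pt "-0.71 -0.9 -0.4 0" --pt "-0.78 -1 -0.44 0"

```text
clock: 4.32
position: [0.425, 0.0144, 0.6845]
orientation: [2.982, -0.034, 2.723]
contact_force: [1.6, 0.2, 0.8]
opening: 0.997
grasp_force: 0.0
```

```bash
python3 -c "
from h import *
go((.62,-.02,.78))"
```

```text
t 4.32 pos [0.425  0.0144 0.6845] lean deg 9.4 az 1.361
q [-0.787  0.247  1.175  1.15  -0.412  1.897  1.396] turn to level y, frac 0.4324 or -0.5676 f [1.58 0.21 0.79] op 0.997
to (0.62, -0.02, 0.78) frac [-0.755   0.254  -0.3726]
```

Call:
move_arm --pt "0 0 -0.15 0" --pt "-0.08 0.03 -0.3 0" --pt "-0.2 0.08 -0.37 0" --pt "-0.3 0.1 -0.37 0" --pt "-0.42 0.14 -0.37 0" --pt "-0.55 0.18 -0.37 0" --pt "-0.65 0.22 -0.37 0" --pt "-0.75 0.25 -0.37 0" --pt "-0.75 0.25 -0.37 0" --pt "-0.75 0.25 -0.37 0"

```text
clock: 5.15
position: [0.5678, -0.0081, 0.7164]
orientation: [2.965, -0.008, 2.718]
contact_force: [0.6, -0.6, -0.4]
opening: 1.001
grasp_force: 0.0
```

```bash
python3 -c "
from h import *
go((.70,-.1,.80))"
```

```text
t 5.15 pos [ 0.5678 -0.0081  0.7164] lean deg 10.1 az 1.189
q [ 0.041  0.481 -0.044  0.5   -0.166  2.089  1.062] turn to level y, frac 0.4864 or -0.5136 f [ 0.61 -0.59 -0.44] op 1.001
to (0.7, -0.1, 0.8) frac [-0.6307 -0.056  -0.3545]
```

Call:
move_arm --pt "-0.16 -0.01 -0.09 0" --pt "-0.32 -0.03 -0.18 0" --pt "-0.48 -0.04 -0.27 0" --pt "-0.63 -0.06 -0.36 0" --pt "-0.8 -0.06 -0.42 0" --pt "-1 -0.06 -0.5 0" --pt "-1 -0.06 -0.5 0" --pt "-1 -0.06 -0.5 0" --pt "-1 -0.06 -0.5 0" --pt "-1 -0.06 -0.5 0"

```text
clock: 5.98
position: [0.6432, -0.0927, 0.67]
orientation: [2.954, 0.026, 2.712]
contact_force: [-0.9, -0.9, -0.7]
opening: 1.0
grasp_force: 0.0
```

```bash
python3 -c "
from h import *
go((.80,-.1,.90))"
```

```text
t 5.98 pos [ 0.6432 -0.0927  0.67  ] lean deg 10.8 az 1.007
q [ 0.148  0.652  0.065  0.319 -0.249  2.089  1.209] turn to level y, frac -0.4564 or 0.5436 f [-0.86 -0.91 -0.75] op 1.0
to (0.8, -0.1, 0.9) frac [-0.6056  0.3988 -0.8452]
```

The gain is small there because the arm slides along its reach boundary. From a rough fit of the link lengths, a lean of about 35° falls out naturally with the TCP near r=0.45, z=0.95, so I'll push there, to the y<0 side.

```bash
python3 -c "
from h import *
go((.436,-.11,.95))"
```

```text
t 5.98 pos [ 0.6432 -0.0927  0.67  ] lean deg 10.8 az 1.007
q [ 0.148  0.652  0.065  0.319 -0.249  2.089  1.209] turn to level y, frac -0.4564 or 0.5436 f [-0.86 -0.91 -0.75] op 1.0
to (0.436, -0.11, 0.95) frac [ 0.6959 -0.1893 -1.1941]
```

Call:
move_arm --pt "0.08 -0.02 -0.12 0" --pt "0.16 -0.04 -0.25 0" --pt "0.24 -0.06 -0.38 0" --pt "0.32 -0.09 -0.5 0" --pt "0.4 -0.11 -0.62 0" --pt "0.48 -0.13 -0.75 0" --pt "0.56 -0.15 -0.88 0" --pt "0.65 -0.18 -1 0" --pt "0.65 -0.18 -1 0" --pt "0.65 -0.18 -1 0"

```text
clock: 6.82
position: [0.4424, -0.0847, 0.7788]
orientation: [2.94, 0.063, 2.706]
contact_force: [-0.9, 0.0, 1.0]
opening: 0.998
grasp_force: 0.0
```

```bash
python3 -c "
from h import *
go((.436,-.11,1.0))"
```

```text
t 6.82 pos [ 0.4424 -0.0847  0.7788] lean deg 12.1 az 0.837
q [ 0.343  0.254 -0.237  0.678 -0.13   2.089  1.186] turn to level y, frac -0.4032 or 0.5968 f [-0.89  0.02  0.95] op 0.998
to (0.436, -0.11, 1.0) frac [-0.0751  0.0766 -0.8846]
```

Each push gives about 0.05 rad, so I'll repeat upward pushes; the region is clear.

Call:
move_arm --pt "0 0 -0.4 0" --pt "-0.09 0.09 -1 0" --pt "-0.09 0.09 -1 0" --pt "-0.09 0.09 -1 0" --pt "-0.09 0.09 -1 0" --pt "-0.09 0.09 -1 0" --pt "-0.09 0.09 -1 0" --pt "-0.09 0.09 -1 0" --pt "-0.09 0.09 -1 0" --pt "-0.09 0.09 -1 0"

```text
clock: 7.65
position: [0.4103, -0.078, 0.7978]
orientation: [2.925, 0.093, 2.698]
contact_force: [0.2, -0.3, 0.4]
opening: 0.996
grasp_force: 0.0
```

Call:
move_arm --pt "0 0 -0.4 0" --pt "-0.15 0.09 -1 0" --pt "-0.15 0.09 -1 0" --pt "-0.15 0.09 -1 0" --pt "-0.15 0.09 -1 0" --pt "-0.15 0.09 -1 0" --pt "-0.15 0.09 -1 0" --pt "-0.15 0.09 -1 0" --pt "-0.15 0.09 -1 0" --pt "-0.15 0.09 -1 0"

```text
clock: 8.48
position: [0.3887, -0.0759, 0.8141]
orientation: [2.909, 0.127, 2.69]
contact_force: [0.6, 0.4, -0.4]
opening: 1.002
grasp_force: 0.0
```

```bash
python3 -c "
from h import *
go((.436,-.11,1.05))"
```

```text
t 8.48 pos [ 0.3887 -0.0759  0.8141] lean deg 15.2 az 0.628
q [ 0.527  0.155 -0.437  0.71  -0.126  2.089  1.161] turn to level y, frac -0.3387 or 0.6613 f [ 0.63  0.37 -0.38] op 1.002
to (0.436, -0.11, 1.05) frac [-0.3477  0.1701 -0.8916]
```

The lean is building towards +x. I'll continue from further right (y<0) so the azimuth comes down too.

```bash
python3 -c "
from h import *
go((.36,-.28,1.05))"
```

```text
t 8.48 pos [ 0.3887 -0.0759  0.8141] lean deg 15.2 az 0.628
q [ 0.527  0.155 -0.437  0.71  -0.126  2.089  1.161] turn to level y, frac -0.3387 or 0.6613 f [ 0.63  0.37 -0.38] op 1.002
to (0.36, -0.28, 1.05) frac [-0.3704 -0.555  -1.0606]
```

Call:
move_arm --pt "-0.1 -0.1 -0.3 0" --pt "-0.2 -0.2 -0.6 0" --pt "-0.3 -0.3 -1 0" --pt "-0.37 -0.4 -1 0" --pt "-0.37 -0.55 -1 0" --pt "-0.37 -0.55 -1 0" --pt "-0.37 -0.55 -1 0" --pt "-0.37 -0.55 -1 0" --pt "-0.37 -0.55 -1 0" --pt "-0.37 -0.55 -1 0"

```text
clock: 9.32
position: [0.3585, -0.1934, 0.8063]
orientation: [2.902, 0.164, 2.681]
contact_force: [0.0, -0.2, -0.3]
opening: 0.997
grasp_force: 0.0
```

```bash
python3 -c "
from h import *
go((.40,-.30,1.10))"
```

```text
t 9.32 pos [ 0.3585 -0.1934  0.8063] lean deg 16.6 az 0.524
q [ 0.952  0.199 -0.615  0.7   -0.124  2.089  1.415] turn to level y, frac -0.3069 or 0.6931 f [ 0.   -0.2  -0.34] op 0.997
to (0.4, -0.3, 1.1) frac [-0.5249 -0.037  -1.1457]
```

Call:
move_arm --pt "-0.1 0 -0.4 0" --pt "-0.5 -0.1 -1 0" --pt "-0.5 -0.1 -1 0" --pt "-0.5 -0.1 -1 0" --pt "-0.5 -0.1 -1 0" --pt "-0.5 -0.1 -1 0" --pt "-0.5 -0.1 -1 0" --pt "-0.5 -0.1 -1 0" --pt "-0.5 -0.1 -1 0" --pt "-0.5 -0.1 -1 0"

```text
clock: 10.15
position: [0.3729, -0.231, 0.809]
orientation: [2.896, 0.201, 2.672]
contact_force: [-0.3, 0.4, 0.6]
opening: 0.996
grasp_force: 0.0
```

Call:
move_arm --pt "-0.1 0 -0.4 0" --pt "-0.5 -0.1 -1 0" --pt "-0.5 -0.1 -1 0" --pt "-0.5 -0.1 -1 0" --pt "-0.5 -0.1 -1 0" --pt "-0.5 -0.1 -1 0" --pt "-0.5 -0.1 -1 0" --pt "-0.5 -0.1 -1 0" --pt "-0.5 -0.1 -1 0" --pt "-0.5 -0.1 -1 0"

```text
clock: 10.98
position: [0.3756, -0.2614, 0.8136]
orientation: [2.892, 0.238, 2.663]
contact_force: [-0.0, -0.3, 0.3]
opening: 0.996
grasp_force: 0.0
```

```bash
python3 -c "
from h import *
go((.40,-.30,1.10))"
```

```text
t 10.98 pos [ 0.3756 -0.2614  0.8136] lean deg 19.6 az 0.345
q [ 0.934  0.273 -0.473  0.57  -0.149  2.089  1.524] turn to level y, frac -0.2528 or 0.7472 f [-0.05 -0.32  0.33] op 0.996
to (0.4, -0.3, 1.1) frac [-0.423   0.1764 -1.0656]
```

Call:
move_arm --pt "-0.1 0 -0.4 0" --pt "-0.5 0.1 -1 0" --pt "-0.5 0.1 -1 0" --pt "-0.5 0.1 -1 0" --pt "-0.5 0.1 -1 0" --pt "-0.5 0.1 -1 0" --pt "-0.5 0.1 -1 0" --pt "-0.5 0.1 -1 0" --pt "-0.5 0.1 -1 0" --pt "-0.5 0.1 -1 0"

```text
clock: 11.82
position: [0.3839, -0.2541, 0.8283]
orientation: [2.887, 0.275, 2.653]
contact_force: [0.1, -0.5, -0.1]
opening: 0.999
grasp_force: 0.0
```

Call:
move_arm --pt "-0.1 0 -0.4 0" --pt "-0.5 0.1 -1 0" --pt "-0.5 0.1 -1 0" --pt "-0.5 0.1 -1 0" --pt "-0.5 0.1 -1 0" --pt "-0.5 0.1 -1 0" --pt "-0.5 0.1 -1 0" --pt "-0.5 0.1 -1 0" --pt "-0.5 0.1 -1 0" --pt "-0.5 0.1 -1 0"

```text
clock: 12.65
position: [0.3844, -0.2463, 0.8439]
orientation: [2.881, 0.312, 2.643]
contact_force: [-0.3, -0.4, -0.2]
opening: 1.0
grasp_force: 0.0
```

Call:
move_arm --pt "-0.1 0 -0.4 0" --pt "-0.5 0.1 -1 0" --pt "-0.5 0.1 -1 0" --pt "-0.5 0.1 -1 0" --pt "-0.5 0.1 -1 0" --pt "-0.5 0.1 -1 0" --pt "-0.5 0.1 -1 0" --pt "-0.5 0.1 -1 0" --pt "-0.5 0.1 -1 0" --pt "-0.5 0.1 -1 0"

```text
clock: 13.48
position: [0.379, -0.2385, 0.8599]
orientation: [2.873, 0.348, 2.632]
contact_force: [-0.8, -0.5, -1.0]
opening: 1.003
grasp_force: 0.0
```

```bash
python3 -c "
from h import *
go((.40,-.30,1.10))"
```

```text
t 13.48 pos [ 0.379  -0.2385  0.8599] lean deg 25.0 az 0.169
q [ 0.891  0.24  -0.447  0.474 -0.177  2.089  1.467] turn to level y, frac -0.2008 or 0.7992 f [-0.84 -0.52 -1.02] op 1.003
to (0.4, -0.3, 1.1) frac [-0.5093  0.054  -0.8529]
```

Call:
move_arm --pt "-0.1 0 -0.4 0" --pt "-0.5 0 -1 0" --pt "-0.5 0 -1 0" --pt "-0.5 0 -1 0" --pt "-0.5 0 -1 0" --pt "-0.5 0 -1 0" --pt "-0.5 0 -1 0" --pt "-0.5 0 -1 0" --pt "-0.5 0 -1 0" --pt "-0.5 0 -1 0"

```text
clock: 14.32
position: [0.3629, -0.2463, 0.8726]
orientation: [2.866, 0.385, 2.621]
contact_force: [-1.1, 0.1, -1.1]
opening: 0.999
grasp_force: 0.0
```

Call:
move_arm --pt "-0.1 0 -0.4 0" --pt "-0.5 0 -1 0" --pt "-0.5 0 -1 0" --pt "-0.5 0 -1 0" --pt "-0.5 0 -1 0" --pt "-0.5 0 -1 0" --pt "-0.5 0 -1 0" --pt "-0.5 0 -1 0" --pt "-0.5 0 -1 0" --pt "-0.5 0 -1 0"

```text
clock: 15.15
position: [0.3448, -0.2518, 0.8855]
orientation: [2.859, 0.421, 2.61]
contact_force: [0.2, -0.5, 0.4]
opening: 1.004
grasp_force: 0.0
```

Call:
move_arm --pt "-0.1 0 -0.4 0" --pt "-0.5 0 -1 0" --pt "-0.5 0 -1 0" --pt "-0.5 0 -1 0" --pt "-0.5 0 -1 0" --pt "-0.5 0 -1 0" --pt "-0.5 0 -1 0" --pt "-0.5 0 -1 0" --pt "-0.5 0 -1 0" --pt "-0.5 0 -1 0"

```text
clock: 15.98
position: [0.3253, -0.2554, 0.8983]
orientation: [2.851, 0.458, 2.598]
contact_force: [-0.9, -0.3, -0.6]
opening: 1.006
grasp_force: 0.0
```

Call:
move_arm --pt "-0.1 0 -0.4 0" --pt "-0.5 0 -1 0" --pt "-0.5 0 -1 0" --pt "-0.5 0 -1 0" --pt "-0.5 0 -1 0" --pt "-0.5 0 -1 0" --pt "-0.5 0 -1 0" --pt "-0.5 0 -1 0" --pt "-0.5 0 -1 0" --pt "-0.5 0 -1 0"

```text
clock: 16.82
position: [0.3048, -0.2574, 0.9108]
orientation: [2.844, 0.494, 2.586]
contact_force: [-1.0, 0.4, -1.0]
opening: 1.001
grasp_force: 0.0
```

```bash
python3 -c "
from h import *
go((.40,-.222,.45))"
```

```text
t 16.82 pos [ 0.3048 -0.2574  0.9108] lean deg 32.7 az 0.019
q [ 1.351  0.193 -0.831  0.429 -0.184  2.089  1.523] turn to level y, frac -0.1589 or 0.8411 f [-1.01  0.36 -1.02] op 1.001
to (0.4, -0.222, 0.45) frac [ 0.6548 -0.2042  1.7586]
```

The lean is 32.7° at azimuth 0.02. The gripper's body edge would still graze the rod at this lean, so I'll add a few more pushes to reach about 40°.

Call:
move_arm --pt "-0.1 0.1 -0.4 0" --pt "-0.6 0.3 -1 0" --pt "-0.6 0.3 -1 0" --pt "-0.6 0.3 -1 0" --pt "-0.6 0.3 -1 0" --pt "-0.6 0.3 -1 0" --pt "-0.6 0.3 -1 0" --pt "-0.6 0.3 -1 0" --pt "-0.6 0.3 -1 0" --pt "-0.6 0.3 -1 0"

```text
clock: 17.65
position: [0.3148, -0.2165, 0.9332]
orientation: [2.833, 0.53, 2.573]
contact_force: [0.4, 0.0, -0.4]
opening: 1.001
grasp_force: 0.0
```

Call:
move_arm --pt "-0.1 0.1 -0.4 0" --pt "-0.6 0.3 -1 0" --pt "-0.6 0.3 -1 0" --pt "-0.6 0.3 -1 0" --pt "-0.6 0.3 -1 0" --pt "-0.6 0.3 -1 0" --pt "-0.6 0.3 -1 0" --pt "-0.6 0.3 -1 0" --pt "-0.6 0.3 -1 0" --pt "-0.6 0.3 -1 0"

```text
clock: 18.48
position: [0.3164, -0.1807, 0.9525]
orientation: [2.819, 0.565, 2.56]
contact_force: [-0.0, 0.8, 0.3]
opening: 1.0
grasp_force: 0.0
```

Call:
move_arm --pt "-0.1 0.1 -0.4 0" --pt "-0.6 0.3 -1 0" --pt "-0.6 0.3 -1 0" --pt "-0.6 0.3 -1 0" --pt "-0.6 0.3 -1 0" --pt "-0.6 0.3 -1 0" --pt "-0.6 0.3 -1 0" --pt "-0.6 0.3 -1 0" --pt "-0.6 0.3 -1 0" --pt "-0.6 0.3 -1 0"

```text
clock: 19.32
position: [0.3121, -0.1495, 0.9697]
orientation: [2.802, 0.599, 2.545]
contact_force: [0.6, 0.8, 0.7]
opening: 1.003
grasp_force: 0.0
```

Call:
move_arm --pt "-0.1 0.1 -0.4 0" --pt "-0.6 0.3 -1 0" --pt "-0.6 0.3 -1 0" --pt "-0.6 0.3 -1 0" --pt "-0.6 0.3 -1 0" --pt "-0.6 0.3 -1 0" --pt "-0.6 0.3 -1 0" --pt "-0.6 0.3 -1 0" --pt "-0.6 0.3 -1 0" --pt "-0.6 0.3 -1 0"

```text
clock: 20.15
position: [0.3038, -0.1221, 0.9852]
orientation: [2.784, 0.634, 2.531]
contact_force: [0.3, 0.8, 0.3]
opening: 1.0
grasp_force: 0.0
```

```bash
python3 -c "
from h import *
o,M=st();print(o['orientation'])
def tgt(az=None):
    g=np.array([.557,-.222,.003+.1025]); z=M[:,2]
    for back in(.25,.12,0): print(back,(g+.013*z-back*z).round(4), (M.T@(g+.013*z-back*z-o['position'])/.25).round(3))
tgt()"
```

```text
t 20.15 pos [ 0.3038 -0.1221  0.9852] lean deg 41.0 az -0.048
q [ 1.015  0.036 -0.553  0.335 -0.291  2.089  1.311] turn to level y, frac -0.1416 or 0.8584 f [0.33 0.77 0.31] op 1.0
[2.78397443 0.6335334  2.5306766 ]
0.25 [ 0.4018 -0.2146  0.2844] [ 1.23  -0.975  2.385]
0.12 [ 0.4869 -0.2186  0.1863] [ 1.23  -0.975  2.905]
0 [ 0.5655 -0.2224  0.0957] [ 1.23  -0.975  3.385]
```

Lean 41°, azimuth -0.05. I'll descend to a standoff while turning to level the finger axis.

Call:
move_arm --pt "0.05 -0.04 0.1 -0.02" --pt "0.1 -0.08 0.2 -0.05" --pt "0.15 -0.12 0.3 -0.08" --pt "0.2 -0.16 0.4 -0.11" --pt "0.25 -0.2 0.5 -0.1416" --pt "0.3 -0.24 0.6 -0.1416" --pt "0.35 -0.28 0.7 -0.1416" --pt "0.4 -0.32 0.8 -0.1416" --pt "0.45 -0.36 0.9 -0.1416" --pt "0.5 -0.4 1 -0.1416"

```text
clock: 20.98
position: [0.3478, -0.1609, 0.6924]
orientation: [-3.141, 0.715, 3.093]
contact_force: [0.1, 0.1, -0.8]
opening: 0.999
grasp_force: 0.0
```

```bash
cat >> h.py <<'E'
def tgt(backs,g=(.557,-.222,.1055),dep=.013):
    o,M=st(); z=M[:,2]; g=np.array(g)
    for b in backs: p=g+(dep-b)*z; print(b,p.round(4),(M.T@(p-o['position'])/.25).round(3))
E
python3 -c "
from h import *
tgt((.25,.12,0))"
```

```text
t 20.98 pos [ 0.3478 -0.1609  0.6924] lean deg 40.9 az -0.049
q [ 1.242 -0.256 -0.367  1.681 -0.63   1.221  2.46 ] turn to level y, frac 0.0001 or -0.9999 f [ 0.05  0.13 -0.84] op 0.999
0.25 [ 0.4019 -0.2144  0.2845] [ 0.898 -0.203  1.381]
0.12 [ 0.487  -0.2186  0.1863] [ 0.898 -0.203  1.901]
0 [ 0.5655 -0.2224  0.0957] [ 0.898 -0.203  2.381]
```

Call:
move_arm --pt "0.09 -0.02 0.1 0" --pt "0.18 -0.04 0.2 0" --pt "0.27 -0.06 0.3 0" --pt "0.36 -0.08 0.4 0" --pt "0.45 -0.1 0.5 0" --pt "0.54 -0.12 0.6 0" --pt "0.63 -0.14 0.7 0" --pt "0.72 -0.16 0.8 0" --pt "0.81 -0.18 0.9 0" --pt "0.9 -0.2 1 0"

```text
clock: 21.82
position: [0.341, -0.1972, 0.4759]
orientation: [3.141, 0.723, 3.09]
contact_force: [-0.4, 0.2, 0.3]
opening: 1.0
grasp_force: 0.0
```

```bash
python3 -c "
from h import *
tgt((.25,.12,0))
a=snap('wrist','w1.png');np.savez('w1.npz',c=cloud(a),im=a['image'])
b=snap('scene');
cv2.imwrite('pics/w1b.png',np.hstack([a['image'],cv2.resize(b['image'][90:282,180:436],(512,384))])[:,:,::-1])
im=cv2.imread('pics/w1b.png');cv2.imwrite('pics/w1c.png',cv2.resize(im,(800,300)))"
```

```text
t 21.82 pos [ 0.341  -0.1972  0.4759] lean deg 41.4 az -0.051
q [ 0.107 -0.193  0.517  2.28  -0.637  0.494  2.651] turn to level y, frac -0.0002 or 0.9998 f [-0.45  0.2   0.26] op 1.0
0.25 [ 0.4004 -0.214   0.2832] [ 0.33  -0.055  0.737]
0.12 [ 0.4863 -0.2184  0.1857] [ 0.33  -0.055  1.257]
0 [ 0.5656 -0.2224  0.0958] [ 0.33  -0.055  1.737]
```

View pics/w1c.png

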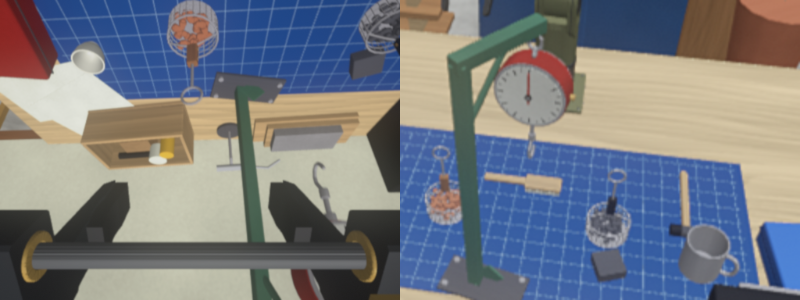

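The wrist view shows the copper basket upside down at (192,30), its handle at (193,55) and its eye at (190,95). The camera is on the gripper's underside, which is the safe side. I'll refine the basket pose from this view and keep approaching.

Run:
```python
from h import *
d=np.load("w1.npz");c=d["c"]
for zl,zh in((.08,.13),(.14,.18),(.19,.235)):
    p=c[((c>(.51,-.27,zl))&(c<(.61,-.17,zh))).all(-1)]
    if len(p)<6: print(zl,len(p));continue
    m=p.mean(0);u,s,v=np.linalg.svd((p-m)[:,:2]);print(zl,len(p),m.round(4),np.median(p,0).round(4),p.min(0).round(3),p.max(0).round(3),"yaw",np.arctan(-v[0,0]/v[0,1]).round(3),s.round(3))
```

```text
0.08 321 [ 0.5484 -0.2208  0.1062] [ 0.548  -0.2208  0.1065] [ 0.545 -0.233  0.081] [ 0.555 -0.21   0.129] yaw 0.049 [0.121 0.034]
0.14 77 [ 0.5534 -0.2213  0.1606] [ 0.5533 -0.2208  0.1604] [ 0.552 -0.224  0.14 ] [ 0.556 -0.219  0.179] yaw 0.25 [0.015 0.007]
0.19 258 [ 0.554  -0.2207  0.2134] [ 0.5541 -0.2202  0.2133] [ 0.549 -0.242  0.19 ] [ 0.559 -0.2    0.234] yaw 0.187 [0.214 0.017]
```

Call:
move_arm --pt "0.04 -0.01 0.1 0" --pt "0.08 -0.02 0.2 0" --pt "0.12 -0.03 0.3 0" --pt "0.16 -0.03 0.4 0" --pt "0.2 -0.04 0.5 0" --pt "0.24 -0.05 0.6 0" --pt "0.28 -0.05 0.7 0" --pt "0.33 -0.05 0.78 0" --pt "0.33 -0.05 0.78 0" --pt "0.33 -0.05 0.78 0"

```text
clock: 22.75
position: [0.3686, -0.2131, 0.3806]
orientation: [3.141, 0.708, 3.086]
contact_force: [0.1, -0.2, -1.0]
opening: 1.0
grasp_force: 0.0
```

```bash
python3 -c "
from h import *
tgt((.12,.05,0))"
```

```text
t 22.75 pos [ 0.3686 -0.2131  0.3806] lean deg 40.6 az -0.055
q [-1.03  -0.304  1.462  2.458  0.004  0.066  2.042] turn to level y, frac -0.0001 or 0.9999 f [ 0.05 -0.21 -0.99] op 1.0
0.12 [ 0.4875 -0.2182  0.1868] [0.143 0.006 0.899]
0.05 [ 0.533  -0.2207  0.1336] [0.143 0.006 1.179]
0 [ 0.5654 -0.2225  0.0956] [0.143 0.006 1.379]
```

```bash
python3 -c "
from h import *
go((.46,-.218,.32))"
```

```text
t 22.75 pos [ 0.3686 -0.2131  0.3806] lean deg 40.6 az -0.055
q [-1.03  -0.304  1.462  2.458  0.004  0.066  2.042] turn to level y, frac -0.0001 or 0.9999 f [ 0.05 -0.21 -0.99] op 1.0
to (0.46, -0.218, 0.32) frac [-0.1203  0.0006  0.4223]
```

Call:
move_arm --pt "-0.02 0 0.07 0" --pt "-0.04 0 0.14 0" --pt "-0.06 0 0.21 0" --pt "-0.08 0 0.28 0" --pt "-0.1 0 0.35 0" --pt "-0.12 0 0.42 0" --pt "-0.12 0 0.42 0" --pt "-0.12 0 0.42 0" --pt "-0.12 0 0.42 0" --pt "-0.12 0 0.42 0"

```text
clock: 23.58
position: [0.4003, -0.1898, 0.3839]
orientation: [-3.139, 0.718, 3.087]
contact_force: [0.1, 0.5, -0.9]
opening: 1.002
grasp_force: 0.0
```

```bash
python3 -c "
from h import *
tgt((.12,.06,0),g=(.5555,-.221,.1055))"
```

```text
t 23.58 pos [ 0.4003 -0.1898  0.3839] lean deg 41.1 az -0.059
q [-1.183 -0.276  1.507  2.453  1.165  0.044  0.786] turn to level y, frac 0.0009 or -0.9991 f [ 0.09  0.55 -0.91] op 1.002
0.12 [ 0.4852 -0.2169  0.1861] [ 0.261 -0.087  0.823]
0.06 [ 0.5246 -0.2192  0.1409] [ 0.261 -0.087  1.063]
0 [ 0.564  -0.2215  0.0957] [ 0.261 -0.087  1.303]
```

The wrist is swinging through j6≈0 towards its flipped branch (j5 towards π), which this lean needs close in. I'll continue.

Call:
move_arm --pt "0.03 -0.01 0.1 0" --pt "0.06 -0.02 0.2 0" --pt "0.1 -0.03 0.3 0" --pt "0.13 -0.05 0.4 0" --pt "0.16 -0.06 0.5 0" --pt "0.2 -0.07 0.6 0" --pt "0.23 -0.08 0.7 0" --pt "0.26 -0.09 0.82 0" --pt "0.26 -0.09 0.82 0" --pt "0.26 -0.09 0.82 0"

```text
clock: 24.42
position: [0.4099, -0.1668, 0.3401]
orientation: [-3.13, 0.708, 3.087]
contact_force: [-0.5, 0.3, 0.2]
opening: 1.001
grasp_force: 0.0
```

```bash
python3 -c "
from h import *
tgt((.12,.06,0),g=(.5555,-.221,.1055))"
```

```text
t 24.42 pos [ 0.4099 -0.1668  0.3401] lean deg 40.6 az -0.072
q [-1.489 -0.456  1.509  2.559  1.954  0.408 -0.133] turn to level y, frac 0.0041 or -0.9959 f [-0.47  0.33  0.16] op 1.001
0.12 [ 0.4861 -0.216   0.1868] [ 0.16  -0.172  0.673]
0.06 [ 0.525  -0.2188  0.1412] [ 0.16  -0.172  0.913]
0 [ 0.5639 -0.2216  0.0956] [ 0.16  -0.172  1.153]
```

The wrist has flipped, but the elbow is wound up at its limits. An outward, higher pose should unwind it.

```bash
python3 -c "
from h import *
go((.54,-.2,.45))"
```

```text
t 24.42 pos [ 0.4099 -0.1668  0.3401] lean deg 40.6 az -0.072
q [-1.489 -0.456  1.509  2.559  1.954  0.408 -0.133] turn to level y, frac 0.0041 or -0.9959 f [-0.47  0.33  0.16] op 1.001
to (0.54, -0.2, 0.45) frac [-0.686 -0.104  0.01 ]
```

Call:
move_arm --pt "-0.1 0 0 0" --pt "-0.2 0 0 0" --pt "-0.3 -0.03 0 0" --pt "-0.4 -0.06 0 0" --pt "-0.5 -0.1 0 0" --pt "-0.6 -0.1 0 0" --pt "-0.69 -0.1 0 0" --pt "-0.69 -0.1 0 0" --pt "-0.69 -0.1 0 0" --pt "-0.69 -0.1 0 0"

```text
clock: 25.25
position: [0.535, -0.1973, 0.4531]
orientation: [-3.129, 0.706, 3.088]
contact_force: [-0.2, -0.4, -0.3]
opening: 1.0
grasp_force: 0.0
```

```bash
python3 -c "
from h import *
go((.54,-.2,.45));tgt((.12,))"
```

```text
t 25.25 pos [ 0.535  -0.1973  0.4531] lean deg 40.4 az -0.073
q [-1.576 -0.456  1.51   2.069  0.977  0.531  0.885] turn to level y, frac 0.0047 or -0.9953 f [-0.18 -0.36 -0.3 ] op 1.0
to (0.54, -0.2, 0.45) frac [-0.0076 -0.0093  0.0231]
t 25.25 pos [ 0.535  -0.1973  0.4531] lean deg 40.4 az -0.073
q [-1.576 -0.456  1.51   2.069  0.977  0.531  0.885] turn to level y, frac 0.0047 or -0.9953 f [-0.18 -0.36 -0.3 ] op 1.0
0.12 [ 0.4878 -0.2169  0.1869] [ 0.831 -0.08   0.692]
```

```bash
python3 -c "
from h import *
go((.58,-.24,.75))"
```

```text
t 25.25 pos [ 0.535  -0.1973  0.4531] lean deg 40.4 az -0.073
q [-1.576 -0.456  1.51   2.069  0.977  0.531  0.885] turn to level y, frac 0.0047 or -0.9953 f [-0.18 -0.36 -0.3 ] op 1.0
to (0.58, -0.24, 0.75) frac [-0.9142 -0.1705 -0.7789]
```

Call:
move_arm --pt "-0.11 -0.02 -0.1 0" --pt "-0.22 -0.04 -0.19 0" --pt "-0.34 -0.06 -0.29 0" --pt "-0.45 -0.08 -0.39 0" --pt "-0.57 -0.11 -0.49 0" --pt "-0.68 -0.13 -0.58 0" --pt "-0.8 -0.15 -0.68 0" --pt "-0.91 -0.17 -0.78 0" --pt "-0.91 -0.17 -0.78 0" --pt "-0.91 -0.17 -0.78 0"

```text
clock: 26.08
position: [0.58, -0.2393, 0.7517]
orientation: [-3.129, 0.71, 3.088]
contact_force: [-0.5, -0.0, -1.4]
opening: 1.006
grasp_force: 0.0
```

```bash
python3 -c "
from h import *
go((.56,-.24,.45));tgt((.12,))"
```

```text
t 26.08 pos [ 0.58   -0.2393  0.7517] lean deg 40.7 az -0.073
q [-1.713 -0.431  1.41   1.143  0.59   1.324  1.428] turn to level y, frac 0.0047 or -0.9953 f [-0.47 -0.   -1.36] op 1.006
to (0.56, -0.24, 0.45) frac [0.8467 0.0037 0.8635]
t 26.08 pos [ 0.58   -0.2393  0.7517] lean deg 40.7 az -0.073
q [-1.713 -0.431  1.41   1.143  0.59   1.324  1.428] turn to level y, frac 0.0047 or -0.9953 f [-0.47 -0.   -1.36] op 1.006
0.12 [ 0.4875 -0.2169  0.1867] [1.757 0.088 1.47 ]
```

```bash
python3 -c "
from h import *
go((.85,-.34,.46))"
```

```text
t 26.08 pos [ 0.58   -0.2393  0.7517] lean deg 40.7 az -0.073
q [-1.713 -0.431  1.41   1.143  0.59   1.324  1.428] turn to level y, frac 0.0047 or -0.9953 f [-0.47 -0.   -1.36] op 1.006
to (0.85, -0.34, 0.46) frac [-0.0745 -0.3238  1.6062]
```

Call:
move_arm --pt "0 -0.04 0.12 0" --pt "0 -0.08 0.25 0" --pt "0 -0.12 0.38 0" --pt "0 -0.16 0.5 0" --pt "-0.02 -0.2 0.62 0" --pt "-0.04 -0.24 0.75 0" --pt "-0.05 -0.28 0.88 0" --pt "-0.07 -0.32 1 0" --pt "-0.07 -0.32 1 0" --pt "-0.07 -0.32 1 0"

```text
clock: 26.92
position: [0.6019, -0.2483, 0.6242]
orientation: [-3.113, 0.722, 3.088]
contact_force: [-0.4, 0.2, 0.4]
opening: 1.0
grasp_force: 0.0
```

```bash
python3 -c "
from h import *
go((.85,-.34,.46))"
```

```text
t 26.92 pos [ 0.6019 -0.2483  0.6242] lean deg 41.4 az -0.096
q [-1.666 -0.457  1.51   1.51   0.635  0.949  1.334] turn to level y, frac 0.0102 or -0.9898 f [-0.35  0.19  0.43] op 1.0
to (0.85, -0.34, 0.46) frac [-0.3241 -0.2805  1.1692]
```

I need j2 positive. A high, nearly extended pose forces it, so I'll go there and then descend along the extended shell.

```bash
python3 -c "
from h import *
go((.52,-.22,.9))"
```

```text
t 26.92 pos [ 0.6019 -0.2483  0.6242] lean deg 41.4 az -0.096
q [-1.666 -0.457  1.51   1.51   0.635  0.949  1.334] turn to level y, frac 0.0102 or -0.9898 f [-0.35  0.19  0.43] op 1.0
to (0.52, -0.22, 0.9) frac [-0.479   0.066  -1.0504]
```

Call:
move_arm --pt "-0.07 0.01 -0.14 0" --pt "-0.14 0.02 -0.28 0" --pt "-0.2 0.03 -0.42 0" --pt "-0.27 0.04 -0.56 0" --pt "-0.34 0.05 -0.7 0" --pt "-0.41 0.06 -0.85 0" --pt "-0.48 0.07 -1 0" --pt "-0.48 0.07 -1 0" --pt "-0.48 0.07 -1 0" --pt "-0.48 0.07 -1 0"

```text
clock: 27.75
position: [0.5293, -0.2188, 0.8929]
orientation: [-3.113, 0.726, 3.09]
contact_force: [-0.1, -0.4, -0.6]
opening: 0.999
grasp_force: 0.0
```

```bash
python3 -c "
from h import *
go((.6,-.22,.85));go((.7,-.25,.7))"
```

```text
t 27.75 pos [ 0.5293 -0.2188  0.8929] lean deg 41.6 az -0.095
q [-1.942 -0.355  1.465  0.619  0.654  1.749  1.544] turn to level y, frac 0.0103 or -0.9897 f [-0.11 -0.42 -0.6 ] op 0.999
to (0.6, -0.22, 0.85) frac [-0.0977  0.019   0.3154]
t 27.75 pos [ 0.5293 -0.2188  0.8929] lean deg 41.6 az -0.095
q [-1.942 -0.355  1.465  0.619  0.654  1.749  1.544] turn to level y, frac 0.0103 or -0.9897 f [-0.11 -0.42 -0.6 ] op 0.999
to (0.7, -0.25, 0.7) frac [-0.0028 -0.0597  1.036 ]
```

```bash
python3 -c "
from h import *
go((.36,.2,.93))"
```

```text
t 27.75 pos [ 0.5293 -0.2188  0.8929] lean deg 41.6 az -0.095
q [-1.942 -0.355  1.465  0.619  0.654  1.749  1.544] turn to level y, frac 0.0103 or -0.9897 f [-0.11 -0.42 -0.6 ] op 0.999
to (0.36, 0.2, 0.93) frac [ 0.4717  1.62   -0.6639]
```

Call:
move_arm --pt "0.03 0.12 -0.06 0" --pt "0.08 0.25 -0.12 0" --pt "0.12 0.38 -0.2 0" --pt "0.16 0.5 -0.25 0" --pt "0.2 0.62 -0.3 0" --pt "0.24 0.75 -0.35 0" --pt "0.28 0.88 -0.4 0" --pt "0.32 1 -0.45 0" --pt "0.4 1 -0.55 0" --pt "0.47 1 -0.66 0"

```text
clock: 28.58
position: [0.3491, 0.046, 0.9311]
orientation: [-3.102, 0.724, 3.094]
contact_force: [0.3, -0.6, 1.0]
opening: 1.001
grasp_force: 0.0
```

```bash
python3 -c "
from h import *
go((.36,.2,.93))"
```

```text
t 28.58 pos [0.3491 0.046  0.9311] lean deg 41.5 az -0.108
q [-1.307 -0.161  0.27   0.81   0.77   1.99   0.981] turn to level y, frac 0.0144 or -0.9856 f [ 0.34 -0.58  0.98] op 1.001
to (0.36, 0.2, 0.93) frac [-0.0078  0.6174 -0.0119]
```

```bash
python3 -c "
from h import *
go((.47,.22,.87))"
```

```text
t 28.58 pos [0.3491 0.046  0.9311] lean deg 41.5 az -0.108
q [-1.307 -0.161  0.27   0.81   0.77   1.99   0.981] turn to level y, frac 0.0144 or -0.9856 f [ 0.34 -0.58  0.98] op 1.001
to (0.47, 0.22, 0.87) frac [-0.1755  0.7369  0.452 ]
```

Call:
move_arm --pt "0 0.12 0.05 0" --pt "-0.02 0.24 0.1 0" --pt "-0.05 0.36 0.16 0" --pt "-0.08 0.48 0.25 0" --pt "-0.12 0.6 0.35 0" --pt "-0.17 0.74 0.45 0" --pt "-0.17 0.74 0.45 0" --pt "-0.17 0.74 0.45 0" --pt "-0.17 0.74 0.45 0" --pt "-0.17 0.74 0.45 0"

```text
clock: 29.42
position: [0.4693, 0.218, 0.8745]
orientation: [-3.116, 0.727, 3.084]
contact_force: [0.7, -0.5, -0.0]
opening: 1.003
grasp_force: 0.0
```

```bash
python3 -c "
from h import *
go((.54,-.05,.88));go((.58,-.22,.84))"
```

```text
t 29.42 pos [0.4693 0.218  0.8745] lean deg 41.7 az -0.096
q [-1.208  0.134  0.461  0.79   0.474  1.699  0.93 ] turn to level y, frac 0.0093 or -0.9907 f [ 0.72 -0.54 -0.02] op 1.003
to (0.54, -0.05, 0.88) frac [-0.2715 -1.048   0.2396]
t 29.42 pos [0.4693 0.218  0.8745] lean deg 41.7 az -0.096
q [-1.208  0.134  0.461  0.79   0.474  1.699  0.93 ] turn to level y, frac 0.0093 or -0.9907 f [ 0.72 -0.54 -0.02] op 1.003
to (0.58, -0.22, 0.84) frac [-0.3137 -1.711   0.5085]
```

Call:
move_arm --pt "-0.06 -0.1 0.06 0" --pt "-0.12 -0.2 0.12 0" --pt "-0.18 -0.3 0.2 0" --pt "-0.24 -0.4 0.26 0" --pt "-0.3 -0.5 0.32 0" --pt "-0.36 -0.62 0.38 0" --pt "-0.4 -0.74 0.45 0" --pt "-0.4 -0.86 0.46 0" --pt "-0.4 -0.98 0.46 0" --pt "-0.4 -1 0.46 0"

```text
clock: 30.25
position: [0.5989, -0.0481, 0.862]
orientation: [-3.113, 0.73, 3.078]
contact_force: [-0.9, -0.6, 0.7]
opening: 1.0
grasp_force: 0.0
```

```bash
python3 -c "
from h import *
go((.6,-.24,.80));go((.6,-.24,.5))"
```

```text
t 30.25 pos [ 0.5989 -0.0481  0.862 ] lean deg 41.9 az -0.107
q [-0.411  0.198  0.591  0.773 -0.126  1.468  1.59 ] turn to level y, frac 0.0101 or -0.9899 f [-0.89 -0.58  0.66] op 1.0
to (0.6, -0.24, 0.8) frac [ 0.1256 -0.7591  0.2419]
t 30.25 pos [ 0.5989 -0.0481  0.862 ] lean deg 41.9 az -0.107
q [-0.411  0.198  0.591  0.773 -0.126  1.468  1.59 ] turn to level y, frac 0.0101 or -0.9899 f [-0.89 -0.58  0.66] op 1.0
to (0.6, -0.24, 0.5) frac [ 0.926  -0.7336  1.1356]
```

Call:
move_arm --pt "0.01 -0.1 0.06 0" --pt "0.03 -0.2 0.12 0" --pt "0.04 -0.3 0.18 0" --pt "0.06 -0.42 0.25 0" --pt "0.08 -0.53 0.3 0" --pt "0.1 -0.64 0.37 0" --pt "0.12 -0.75 0.43 0" --pt "0.135 -0.84 0.49 0" --pt "0.135 -0.84 0.49 0" --pt "0.135 -0.84 0.49 0"

```text
clock: 31.08
position: [0.6418, -0.2565, 0.7502]
orientation: [-3.115, 0.727, 3.085]
contact_force: [-0.0, 0.1, 0.2]
opening: 0.997
grasp_force: 0.0
```

```bash
python3 -c "
from h import *
go((.6,-.24,.5));tgt((.12,0),g=(.5555,-.221,.1055))"
```

```text
t 31.08 pos [ 0.6418 -0.2565  0.7502] lean deg 41.6 az -0.096
q [ 0.092  0.306  0.561  0.994 -0.502  1.233  2.089] turn to level y, frac 0.0095 or -0.9905 f [-0.02  0.09  0.24] op 0.997
to (0.6, -0.24, 0.5) frac [0.7924 0.0736 0.6332]
t 31.08 pos [ 0.6418 -0.2565  0.7502] lean deg 41.6 az -0.096
q [ 0.092  0.306  0.561  0.994 -0.502  1.233  2.089] turn to level y, frac 0.0095 or -0.9905 f [-0.02  0.09  0.24] op 0.997
0.12 [ 0.4847 -0.2142  0.1855] [1.977 0.168 1.262]
0 [ 0.5641 -0.2218  0.0958] [1.977 0.168 1.742]
```

Call:
move_arm --pt "0.1 0.01 0.09 0" --pt "0.2 0.02 0.18 0" --pt "0.3 0.03 0.26 0" --pt "0.4 0.04 0.34 0" --pt "0.5 0.05 0.43 0" --pt "0.6 0.06 0.5 0" --pt "0.7 0.07 0.58 0" --pt "0.79 0.07 0.63 0" --pt "0.79 0.07 0.63 0" --pt "0.79 0.07 0.63 0"

```text
clock: 31.92
position: [0.6014, -0.2391, 0.5026]
orientation: [-3.115, 0.729, 3.089]
contact_force: [-0.0, 0.3, 1.3]
opening: 1.002
grasp_force: 0.0
```

```bash
python3 -c "
from h import *
go((.53,-.23,.36));tgt((.12,0),g=(.5555,-.221,.1055))"
```

```text
t 31.92 pos [ 0.6014 -0.2391  0.5026] lean deg 41.8 az -0.093
q [ 0.116  0.244  0.395  1.798 -0.721  0.527  2.499] turn to level y, frac 0.0096 or -0.9904 f [-0.02  0.27  1.26] op 1.002
to (0.53, -0.23, 0.36) frac [0.5939 0.0276 0.2337]
t 31.92 pos [ 0.6014 -0.2391  0.5026] lean deg 41.8 az -0.093
q [ 0.116  0.244  0.395  1.798 -0.721  0.527  2.499] turn to level y, frac 0.0096 or -0.9904 f [-0.02  0.27  1.26] op 1.002
0.12 [ 0.4845 -0.2144  0.1853] [1.197 0.091 0.63 ]
0 [ 0.5641 -0.2218  0.0958] [1.197 0.091 1.11 ]
```

The wrist is rotating towards the wrong side. The flip will go the right way if I make it further left (y>0), in front of the scale and clear of it.

```bash
python3 -c "
from h import *
go((.5,-.2,.5));go((.47,.1,.48))"
```

```text
t 31.92 pos [ 0.6014 -0.2391  0.5026] lean deg 41.8 az -0.093
q [ 0.116  0.244  0.395  1.798 -0.721  0.527  2.499] turn to level y, frac 0.0096 or -0.9904 f [-0.02  0.27  1.26] op 1.002
to (0.5, -0.2, 0.5) frac [ 0.315   0.1277 -0.2709]
t 31.92 pos [ 0.6014 -0.2391  0.5026] lean deg 41.8 az -0.093
q [ 0.116  0.244  0.395  1.798 -0.721  0.527  2.499] turn to level y, frac 0.0096 or -0.9904 f [-0.02  0.27  1.26] op 1.002
to (0.47, 0.1, 0.48) frac [ 0.5046  1.3177 -0.3649]
```

Call:
move_arm --pt "0.11 0.04 -0.09 0" --pt "0.22 0.09 -0.19 0" --pt "0.32 0.15 -0.27 0" --pt "0.34 0.3 -0.28 0" --pt "0.36 0.45 -0.29 0" --pt "0.39 0.6 -0.3 0" --pt "0.42 0.75 -0.32 0" --pt "0.45 0.9 -0.34 0" --pt "0.5 1 -0.36 0" --pt "0.5 1 -0.36 0"

```text
clock: 32.75
position: [0.4813, -0.0473, 0.4876]
orientation: [-3.116, 0.727, 3.085]
contact_force: [0.3, -0.4, 0.2]
opening: 0.998
grasp_force: 0.0
```

```bash
python3 -c "
from h import *
go((.47,.15,.45))"
```

```text
t 32.75 pos [ 0.4813 -0.0473  0.4876] lean deg 41.7 az -0.095
q [-0.12  -0.059  0.043  2.173  0.366  0.328  1.125] turn to level y, frac 0.009 or -0.991 f [ 0.31 -0.36  0.25] op 0.998
to (0.47, 0.15, 0.45) frac [0.167  0.7864 0.0329]
```

```bash
python3 -c "
from h import *
go((.51,.08,.36))"
```

```text
t 32.75 pos [ 0.4813 -0.0473  0.4876] lean deg 41.7 az -0.095
q [-0.12  -0.059  0.043  2.173  0.366  0.328  1.125] turn to level y, frac 0.009 or -0.991 f [ 0.31 -0.36  0.25] op 0.998
to (0.51, 0.08, 0.36) frac [0.275  0.5257 0.4253]
```

Call:
move_arm --pt "0.02 0.14 0.02 0" --pt "0.04 0.28 0.04 0" --pt "0.08 0.4 0.1 0" --pt "0.13 0.5 0.18 0" --pt "0.18 0.53 0.26 0" --pt "0.23 0.53 0.34 0" --pt "0.27 0.53 0.42 0" --pt "0.27 0.53 0.42 0" --pt "0.27 0.53 0.42 0" --pt "0.27 0.53 0.42 0"

```text
clock: 33.58
position: [0.5101, 0.0834, 0.3587]
orientation: [-3.121, 0.725, 3.084]
contact_force: [-0.7, 0.4, 0.2]
opening: 0.997
grasp_force: 0.0
```

```bash
python3 -c "
from h import *
go((.53,0.06,.27));tgt((.12,0),g=(.5555,-.221,.1055))"
```

```text
t 33.58 pos [0.5101 0.0834 0.3587] lean deg 41.6 az -0.088
q [-0.286  0.233 -0.248  2.352  1.736  0.445 -0.609] turn to level y, frac 0.0073 or -0.9927 f [-0.65  0.45  0.16] op 0.997
to (0.53, 0.06, 0.27) frac [ 0.1718 -0.0822  0.3238]
t 33.58 pos [0.5101 0.0834 0.3587] lean deg 41.6 az -0.088
q [-0.286  0.233 -0.248  2.352  1.736  0.445 -0.609] turn to level y, frac 0.0073 or -0.9927 f [-0.65  0.45  0.16] op 0.997
0.12 [ 0.4848 -0.2147  0.1856] [ 0.483 -1.186  0.521]
0 [ 0.5641 -0.2218  0.0958] [ 0.483 -1.186  1.001]
```

The wrist has flipped cleanly (j5=1.74). Next I go to the basket standoff.

Call:
move_arm --pt "0.08 -0.06 0.1 0.002" --pt "0.16 -0.12 0.2 0.004" --pt "0.22 -0.22 0.28 0.007" --pt "0.27 -0.35 0.34 0.007" --pt "0.32 -0.48 0.4 0.007" --pt "0.36 -0.62 0.43 0.007" --pt "0.4 -0.76 0.46 0.007" --pt "0.44 -0.9 0.5 0.007" --pt "0.48 -1 0.52 0.007" --pt "0.48 -1 0.52 0.007"

```text
clock: 34.42
position: [0.5123, -0.1132, 0.207]
orientation: [-3.136, 0.719, 3.047]
contact_force: [-2.5, 17.8, 7.0]
opening: 0.998
grasp_force: 0.0
```

```bash
python3 -c "
from h import *
tgt((.12,0),g=(.5555,-.221,.1055))"
```

```text
t 34.42 pos [ 0.5123 -0.1132  0.207 ] lean deg 41.2 az -0.104
q [ 0.876  1.026 -1.474  2.547  2.07   1.273 -0.41 ] turn to level y, frac 0.0022 or -0.9978 f [-2.52 17.85  7.01] op 0.998
0.12 [ 0.4854 -0.2137  0.186 ] [ 0.107 -0.41   0.02 ]
0 [ 0.564  -0.2219  0.0957] [ 0.107 -0.41   0.5  ]
```

There is a force reading of 18 N, so I'll check whether something is being touched.

```bash
python3 -c "
from h import *
a=snap('top');b=snap('scene');w=snap('wrist')
o,M=st()
cv2.imwrite('pics/c2.png',np.hstack([cv2.resize(b['image'][110:260,160:360],(400,300)),cv2.resize(a['image'][110:290,196:436],(400,300))])[:,:,::-1])
c=cloud(w);p=c[((c>(.51,-.30,.19))&(c<(.61,-.15,.24))).all(-1)];print(len(p),p.mean(0) if len(p) else 0)"
```

```text
t 34.57 pos [ 0.5071 -0.1189  0.2026] lean deg 40.6 az -0.112
q [ 0.886  1.028 -1.467  2.553  2.07   1.27  -0.417] turn to level y, frac 0.001 or -0.999 f [ 0.93  0.09 -0.05] op 1.001
0 0
```

View pics/c2.png

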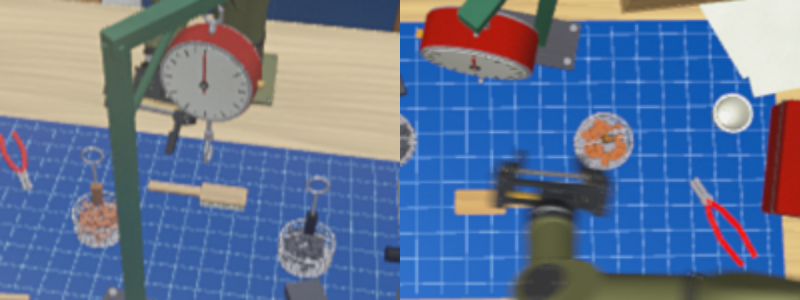

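The force was only motion inertia; nothing is being touched (the gripper at (550,185) in the right panel is clear of the basket at (604,140)). I'll continue to a closer standoff.

```bash
python3 -c "
from h import *
tgt((.08,0),g=(.5555,-.221,.1055))"
```

```text
t 34.57 pos [ 0.5071 -0.1189  0.2026] lean deg 40.6 az -0.112
q [ 0.886  1.028 -1.467  2.553  2.07   1.27  -0.417] turn to level y, frac 0.001 or -0.999 f [ 0.93  0.09 -0.05] op 1.001
0.08 [ 0.5121 -0.2161  0.1563] [ 0.073 -0.384  0.182]
0 [ 0.5639 -0.2219  0.0956] [ 0.073 -0.384  0.502]
```

Call:
move_arm --pt "0.01 -0.05 0.05 0" --pt "0.02 -0.1 0.1 0" --pt "0.03 -0.16 0.14 0" --pt "0.05 -0.22 0.18 0" --pt "0.07 -0.28 0.18 0" --pt "0.07 -0.34 0.18 0" --pt "0.07 -0.384 0.18 0" --pt "0.07 -0.384 0.18 0" --pt "0.07 -0.384 0.18 0" --pt "0.07 -0.384 0.18 0"

```text
clock: 35.4
position: [0.5166, -0.2076, 0.1618]
orientation: [-3.133, 0.716, 3.059]
contact_force: [-0.1, 0.5, 0.2]
opening: 0.998
grasp_force: 0.0
```

```bash
python3 -c "
from h import *
tgt((.08,0),g=(.5555,-.221,.1055))
o,M=st();print(o['orientation'])"
```

```text
t 35.4 pos [ 0.5166 -0.2076  0.1618] lean deg 41.0 az -0.095
q [ 1.123  1.143 -1.375  2.448  2.23   1.094 -0.139] turn to level y, frac 0.003 or -0.997 f [-0.09  0.52  0.15] op 0.998
0.08 [ 0.5117 -0.2168  0.1561] [ 0.027 -0.038  0.007]
0 [ 0.564  -0.2218  0.0957] [ 0.027 -0.038  0.327]
t 35.4 pos [ 0.5166 -0.2076  0.1618] lean deg 41.0 az -0.095
q [ 1.123  1.143 -1.375  2.448  2.23   1.094 -0.139] turn to level y, frac 0.003 or -0.997 f [-0.09  0.52  0.15] op 0.998
[-3.13346256  0.715651    3.05886032]
```

Call:
move_arm --pt "0.01 -0.02 0.04 0.003" --pt "0.02 -0.03 0.08 0.003" --pt "0.027 -0.038 0.12 0.003" --pt "0.027 -0.038 0.16 0.003" --pt "0.027 -0.038 0.2 0.003" --pt "0.027 -0.038 0.24 0.003" --pt "0.027 -0.038 0.28 0.003" --pt "0.027 -0.038 0.327 0.003" --pt "0.027 -0.038 0.327 0.003" --pt "0.027 -0.038 0.327 0.003"

```text
clock: 36.23
position: [0.5618, -0.2224, 0.0935]
orientation: [3.139, 0.712, 3.044]
contact_force: [0.0, 0.6, 1.5]
opening: 1.002
grasp_force: 0.0
```

Call:
move_arm --pt "0 0 0 0" --pt "0 0 0 0" --pt "0 0 0 0" --pt "0 0 0 0" --pt "0 0 0 0" --pt "0 0 0 0" --pt "0 0 0 0" --pt "0 0 0 0" --pt "0 0 0 0" --pt "0 0 0 0" --hand 1 --grip_force 35

```text
clock: 37.07
position: [0.5616, -0.2222, 0.0941]
orientation: [3.14, 0.713, 3.046]
contact_force: [0.0, -1.5, -1.3]
opening: 0.269
grasp_force: 34.1
```

```bash
python3 -c "
from h import *
o,M=st();print(o['orientation'],o['grasp_force'],(M.T@np.array([0,0,.1])/.25).round(3))
a=snap('scene');w=snap('wrist')
np.savez('s2.npz',c=cloud(a),im=a['image'])
cv2.imwrite('pics/g1.png',np.hstack([cv2.resize(a['image'][150:250,170:290],(400,333)),cv2.resize(w['image'],(400,333))])[:,:,::-1])"
```

```text
t 37.07 pos [ 0.5616 -0.2222  0.0941] lean deg 40.8 az -0.093
q [ 1.087  1.302 -1.284  2.324  2.346  1.097 -0.063] turn to level y, frac -0.0008 or 0.9992 f [ 0.   -1.45 -1.25] op 0.269
[3.13953552 0.71267049 3.0455429 ] 34.12634538835846 [-0.262  0.001 -0.303]
```

View pics/g1.png

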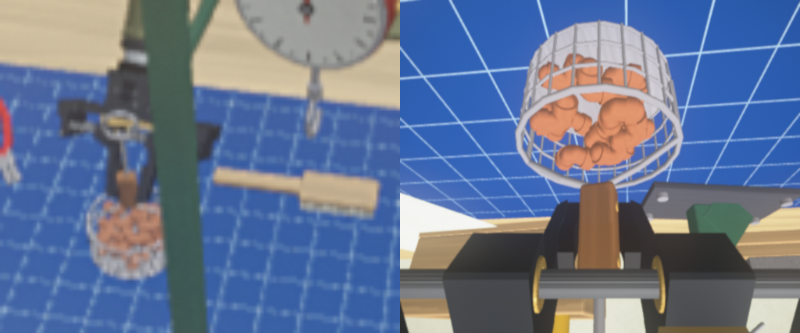

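The handle is gripped between the pads (right panel, (600,225)) and the eye is clear of the gripper. Lifting.

Call:
move_arm --pt "-0.02 0 -0.023 0" --pt "-0.05 0 -0.058 0" --pt "-0.09 0 -0.104 0" --pt "-0.13 0 -0.15 0" --pt "-0.17 0 -0.197 0" --pt "-0.21 0 -0.243 0" --pt "-0.25 0 -0.29 0" --pt "-0.28 0 -0.324 0" --pt "-0.3 0 -0.345 0" --pt "-0.3 0 -0.345 0"

```text
clock: 38.0
position: [0.5618, -0.2231, 0.2096]
orientation: [-3.141, 0.713, 3.046]
contact_force: [0.7, 0.6, -5.1]
opening: 0.263
grasp_force: 35.0
```

```bash
cat > eye.py <<'E'
from h import *
from scipy.optimize import least_squares
def eye(n,save=None,rz=(.2,.45)):
    a=snap(n,save);c=cloud(a);o,M=st(); g=o["position"]-.013*M[:,2]
    e0=g+np.array([0,0,.107])      # eye centre guess from grip
    p=c[(np.linalg.norm(c-e0,axis=-1)<.032)]
    if len(p)<8: print(n,"few",len(p)); return
    m=p.mean(0);u,s,v=np.linalg.svd(p-m,full_matrices=False);nv=v[2];nv*=np.sign(nv[0])
    f=lambda t:np.linalg.norm(np.linalg.norm(p-t[:3]-((p-t[:3])@nv)[:,None]*nv,axis=1)-.0195) 
    r=least_squares(lambda t:np.r_[np.linalg.norm(p-t,axis=1)-.0195,((t-m)@nv)*5],m,loss='soft_l1',f_scale=.003)
    print(n,len(p),"centre",r.x.round(4),"normal",nv.round(3),"crown z",(r.x[2]+.017).round(4),"rel tcp",(r.x-o["position"]).round(4),"cost",r.cost)
E
python3 -c "
from eye import *
for n in('scene','top','wrist'): eye(n)
o,M=st();print('frac per 100mm x,y,z',(M.T*.1/.25).round(3).tolist(),o['contact_force'])"
```

```text
t 38.05 pos [ 0.5614 -0.2233  0.2084] lean deg 40.8 az -0.097
q [ 1.140e+00  1.030e+00 -1.375e+00  2.281e+00  2.075e+00  9.140e-01
  1.000e-03] turn to level y, frac 0.0001 or -0.9999 f [-0.28  0.81 -5.15] op 0.262
scene 43 centre [ 0.5588 -0.2241  0.3257] normal [0.99  0.142 0.007] crown z 0.3427 rel tcp [-0.0027 -0.0008  0.1173] cost 0.00010143743122067867
t 38.1 pos [ 0.5611 -0.2232  0.2075] lean deg 40.7 az -0.096
q [ 1.139e+00  1.031e+00 -1.375e+00  2.281e+00  2.075e+00  9.140e-01
  1.000e-03] turn to level y, frac -0.0002 or 0.9998 f [-0.14 -0.89 -5.42] op 0.265
top 49 centre [ 0.5541 -0.2232  0.3295] normal [ 0.986  0.167 -0.03 ] crown z 0.3465 rel tcp [-7.000e-03 -1.000e-04  1.219e-01] cost 8.690740713429472e-05
t 38.15 pos [ 0.561  -0.223   0.2071] lean deg 40.7 az -0.095
q [ 1.139e+00  1.032e+00 -1.374e+00  2.281e+00  2.076e+00  9.140e-01
  1.000e-03] turn to level y, frac -0.0004 or 0.9996 f [-0.35  0.12 -4.9 ] op 0.27
wrist few 0
t 38.15 pos [ 0.561  -0.223   0.2071] lean deg 40.7 az -0.095
q [ 1.139e+00  1.032e+00 -1.374e+00  2.281e+00  2.076e+00  9.140e-01
  1.000e-03] turn to level y, frac -0.0004 or 0.9996 f [-0.35  0.12 -4.9 ] op 0.27
frac per 100mm x,y,z [[-0.302, 0.029, -0.261], [0.038, 0.398, 0.0], [0.26, -0.025, -0.303]] [-0.34735388  0.12385868 -4.898511  ]
```

The basket is lifted and upright, weighs about 5 N (expected hook sag about 37 mm), and has yaw about 0.15. I'll move in front of the hook with the crown about 20 mm above the seat and 50 mm out.

Call:
move_arm --pt "-0.04 0.01 0.03 0" --pt "-0.09 0.04 0.08 0" --pt "-0.1 0.09 0.09 0" --pt "-0.1 0.15 0.085 0" --pt "-0.09 0.21 0.08 0" --pt "-0.09 0.27 0.08 0" --pt "-0.08 0.34 0.07 0" --pt "-0.08 0.41 0.07 0" --pt "-0.075 0.46 0.065 0" --pt "-0.07 0.5 0.06 0"

```text
clock: 38.98
position: [0.5962, -0.0988, 0.2073]
orientation: [3.138, 0.71, 3.046]
contact_force: [-0.2, 1.0, -4.4]
opening: 0.263
grasp_force: 35.0
```

```bash
python3 -c "
from h import *
o,M=st();print(o['orientation']);go((.5962,.0173,.208))"
```

```text
t 38.98 pos [ 0.5962 -0.0988  0.2073] lean deg 40.7 az -0.091
q [ 0.817  1.028 -1.383  2.313  2.052  1.138 -0.257] turn to level y, frac -0.0012 or 0.9988 f [-0.23  1.01 -4.38] op 0.263
[3.13842834 0.71020429 3.04575528]
t 38.98 pos [ 0.5962 -0.0988  0.2073] lean deg 40.7 az -0.091
q [ 0.817  1.028 -1.383  2.313  2.052  1.138 -0.257] turn to level y, frac -0.0012 or 0.9988 f [-0.23  1.01 -4.38] op 0.263
to (0.5962, 0.0173, 0.208) frac [ 0.0321  0.4625 -0.0297]
```

Call:
move_arm --pt "0 0.04 0 0" --pt "0.01 0.1 -0.005 0" --pt "0.01 0.16 -0.01 0" --pt "0.015 0.22 -0.01 0" --pt "0.02 0.28 -0.02 0" --pt "0.02 0.34 -0.02 0" --pt "0.03 0.4 -0.025 0" --pt "0.03 0.44 -0.03 0" --pt "0.03 0.46 -0.03 0" --pt "0.03 0.46 -0.03 0"

```text
clock: 39.82
position: [0.5972, 0.0165, 0.2091]
orientation: [3.139, 0.712, 3.046]
contact_force: [-0.1, 0.6, -4.3]
opening: 0.27
grasp_force: 35.0
```

Run:
```python
from eye import *
eye('scene','pre.png'); eye('top')
o,M=st()
im=cv2.imread('pics/pre.png');cv2.imwrite('pics/pre2.png',cv2.resize(im[150:250,220:320],(600,600),interpolation=cv2.INTER_CUBIC))
a=ctrl.snapshot('scene');c=cloud(a)
p=c[((c>(.61,-.03,.30))&(c<(.68,.05,.41))).all(-1)]
for lo,hi in((.30,.33),(.33,.345),(.345,.37),(.37,.41)):
    q=p[(p[:,2]>lo)&(p[:,2]<hi)]
    for s in (q[q[:,0]<.643],q[q[:,0]>=.643]):
        if len(s): print(lo,len(s),np.median(s,0).round(4))
print('per100mm',(M.T*.4).round(3).tolist())
```

```text
t 39.87 pos [0.5971 0.0151 0.2089] lean deg 40.8 az -0.094
q [ 0.522  1.02  -1.384  2.329  1.979  1.321 -0.474] turn to level y, frac -0.0004 or 0.9996 f [-0.97 -0.67 -5.15] op 0.264
scene 31 centre [0.5944 0.0149 0.3248] normal [0.976 0.217 0.02 ] crown z 0.3418 rel tcp [-0.0027 -0.0002  0.1159] cost 0.0001017918996120267
t 39.92 pos [0.597  0.0143 0.2088] lean deg 40.8 az -0.096
q [ 0.523  1.019 -1.384  2.329  1.979  1.321 -0.474] turn to level y, frac -0.0001 or 0.9999 f [ 0.48 -0.35 -4.45] op 0.266
top 61 centre [0.589  0.0146 0.3303] normal [ 0.989  0.148 -0.005] crown z 0.3473 rel tcp [-0.008   0.0004  0.1215] cost 0.00011908268838571025
t 39.92 pos [0.597  0.0143 0.2088] lean deg 40.8 az -0.096
q [ 0.523  1.019 -1.384  2.329  1.979  1.321 -0.474] turn to level y, frac -0.0001 or 0.9999 f [ 0.48 -0.35 -4.45] op 0.266
0.3 9 [0.6336 0.0087 0.3217]
0.3 3 [0.6527 0.007  0.3263]
0.33 5 [0.6279 0.0101 0.3306]
0.33 7 [0.6551 0.004  0.3412]
0.345 19 [0.6513 0.0054 0.3597]
0.37 22 [0.6409 0.0101 0.3868]
0.37 16 [0.6448 0.005  0.3805]
per100mm [[-0.302, 0.029, -0.261], [0.038, 0.398, 0.0], [0.26, -0.025, -0.303]]
```

View pics/pre2.png

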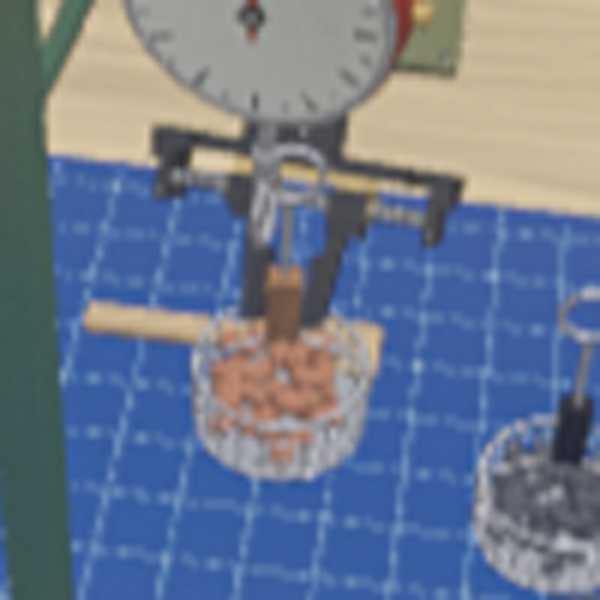

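The eye is in line with the hook: in the crop the eye is at (297,178) and the hook just left of it at (267,190), which is 48 mm closer to the camera. Its crown is about 21 mm above the seat. Inserting slowly along the scale's x axis.

Call:
move_arm --pt "-0.01 -0.001 0.009 0" --pt "-0.027 -0.002 0.023 0" --pt "-0.045 -0.003 0.039 0" --pt "-0.063 -0.005 0.055 0" --pt "-0.081 -0.006 0.07 0" --pt "-0.099 -0.007 0.086 0" --pt "-0.117 -0.009 0.101 0" --pt "-0.132 -0.01 0.115 0" --pt "-0.145 -0.011 0.126 0" --pt "-0.145 -0.011 0.126 0"

```text
clock: 40.8
position: [0.6457, 0.0072, 0.2094]
orientation: [3.14, 0.713, 3.044]
contact_force: [-0.3, -1.2, -4.6]
opening: 0.265
grasp_force: 35.0
```

Run:
```python
from eye import *
a=snap('scene','ins.png');o,M=st();print(o['contact_force'],(M.T*.4).round(3).tolist())
im=cv2.imread('pics/ins.png');cv2.imwrite('pics/ins2.png',cv2.resize(im[140:220,220:300],(600,600),interpolation=cv2.INTER_CUBIC))
```

```text
t 40.85 pos [0.6451 0.0074 0.2093] lean deg 40.8 az -0.095
q [ 0.548  1.042 -1.359  2.197  1.986  1.25  -0.338] turn to level y, frac -0.0006 or 0.9994 f [-0.51  0.45 -4.62] op 0.267
[-0.51331408  0.44650013 -4.61782247] [[-0.301, 0.029, -0.262], [0.038, 0.398, 0.0], [0.26, -0.025, -0.303]]
```

View pics/ins2.png

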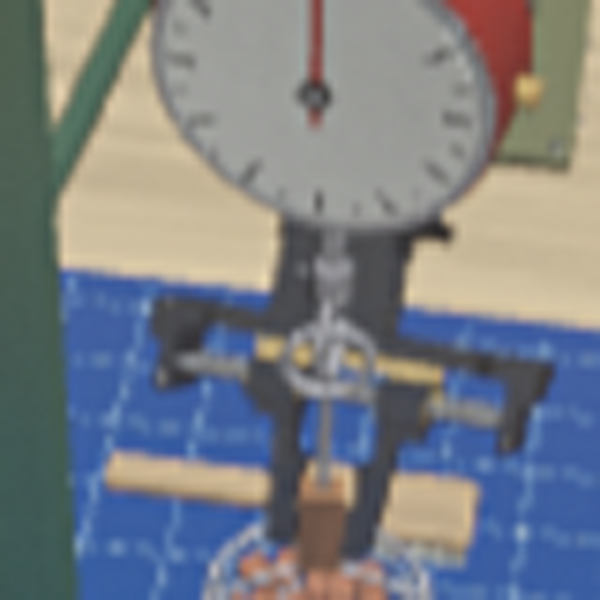

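The hook passes through the ring: ring centre at (330,355), hook wire inside it. Lowering slowly now.

Call:
move_arm --pt "0.003 0 0.003 0" --pt "0.008 0 0.009 0" --pt "0.013 0 0.015 0" --pt "0.018 0 0.021 0" --pt "0.023 0 0.027 0" --pt "0.028 0 0.033 0" --pt "0.033 0 0.038 0" --pt "0.037 0 0.043 0" --pt "0.041 0 0.047 0" --pt "0.044 0 0.051 0"

```text
clock: 41.68
position: [0.6448, 0.0076, 0.1923]
orientation: [3.14, 0.712, 3.045]
contact_force: [0.6, -0.4, -4.7]
opening: 0.267
grasp_force: 35.0
```

Call:
move_arm --pt "0.003 0 0.0035 0" --pt "0.006 0 0.007 0" --pt "0.01 0 0.0115 0" --pt "0.014 0 0.016 0" --pt "0.018 0 0.021 0" --pt "0.022 0 0.0255 0" --pt "0.026 0 0.03 0" --pt "0.03 0 0.035 0" --pt "0.034 0 0.039 0" --pt "0.036 0 0.042 0"

```text
clock: 42.52
position: [0.6449, 0.0077, 0.1786]
orientation: [3.14, 0.713, 3.045]
contact_force: [-0.8, -0.2, -2.9]
opening: 0.266
grasp_force: 35.0
```

Run:
```python
from eye import *
eye('scene');o,M=st();print(o['orientation'])
a=ctrl.snapshot('scene');c=cloud(a);im=a['image'].astype(int)
cv2.imwrite('pics/l1.png',cv2.resize(a['image'][140:220,220:300],(600,600),interpolation=cv2.INTER_CUBIC)[:,:,::-1])
```

```text
t 42.57 pos [0.6449 0.0076 0.1784] lean deg 40.8 az -0.094
q [ 0.528  1.102 -1.326  2.216  2.056  1.284 -0.378] turn to level y, frac -0.0005 or 0.9995 f [ 0.56  0.22 -2.86] op 0.262
scene 64 centre [0.6401 0.006  0.2965] normal [0.974 0.204 0.097] crown z 0.3135 rel tcp [-0.0047 -0.0016  0.118 ] cost 0.00028367505447365296
t 42.57 pos [0.6449 0.0076 0.1784] lean deg 40.8 az -0.094
q [ 0.528  1.102 -1.326  2.216  2.056  1.284 -0.378] turn to level y, frac -0.0005 or 0.9995 f [ 0.56  0.22 -2.86] op 0.262
[3.14020346 0.71243262 3.04511413]
```

The hook is taking weight: about 2 N transferred, sunk about 10 mm. Continuing.

Call:
move_arm --pt "0.003 0 0.0035 0" --pt "0.006 0 0.007 0" --pt "0.01 0 0.0115 0" --pt "0.014 0 0.016 0" --pt "0.018 0 0.021 0" --pt "0.022 0 0.0255 0" --pt "0.026 0 0.03 0" --pt "0.03 0 0.035 0" --pt "0.034 0 0.039 0" --pt "0.036 0 0.042 0"

```text
clock: 43.45
position: [0.6449, 0.0077, 0.1647]
orientation: [3.14, 0.713, 3.045]
contact_force: [-0.6, 0.2, -1.5]
opening: 0.261
grasp_force: 35.0
```

Call:
move_arm --pt "0.003 0 0.0035 0" --pt "0.006 0 0.007 0" --pt "0.009 0 0.0105 0" --pt "0.012 0 0.014 0" --pt "0.015 0 0.0175 0" --pt "0.018 0 0.021 0" --pt "0.02 0 0.023 0" --pt "0.022 0 0.0255 0" --pt "0.022 0 0.0255 0" --pt "0.022 0 0.0255 0"

```text
clock: 44.28
position: [0.645, 0.0077, 0.1565]
orientation: [3.14, 0.713, 3.045]
contact_force: [0.5, -0.3, 0.9]
opening: 0.265
grasp_force: 35.0
```

Run:
```python
from h import *
f=[]
for i in range(14):
    ctrl.snapshot('scene'); o=ctrl.get_obs(); f.append(np.r_[o['contact_force'],o['position'][2]])
f=np.array(f);print(f.mean(0).round(3),f.std(0).round(3)); st()
```

```text
[ 0.042  0.026 -0.642  0.156] [0.471 0.613 0.422 0.   ]
t 44.98 pos [0.6449 0.0076 0.1564] lean deg 40.8 az -0.094
q [ 0.517  1.146 -1.302  2.226  2.105  1.307 -0.402] turn to level y, frac -0.0005 or 0.9995 f [ 0.28  0.66 -0.94] op 0.268
```

0.64 N remains, which is about 5 mm.

Call:
move_arm --pt "0.002 0 0.002 0" --pt "0.004 0 0.0045 0" --pt "0.006 0 0.007 0" --pt "0.008 0 0.0095 0" --pt "0.01 0 0.0115 0" --pt "0.012 0 0.0135 0" --pt "0.013 0 0.015 0" --pt "0.013 0 0.015 0" --pt "0.013 0 0.015 0" --pt "0.013 0 0.015 0"

```text
clock: 45.82
position: [0.6449, 0.0076, 0.1515]
orientation: [3.14, 0.713, 3.045]
contact_force: [-0.5, -0.6, -0.8]
opening: 0.263
grasp_force: 35.0
```

Run:
```python
from h import *
f=[]
for i in range(30):
    s=ctrl.snapshot('scene'); o=ctrl.get_obs(); f.append(np.r_[o['contact_force'],o['position'][2],o['wrist_torque']])
f=np.array(f);print(f.mean(0).round(3),(f.std(0)/5.5).round(3)); st()
im=s['image'];cv2.imwrite('pics/dial.png',cv2.resize(im[140:220,220:300],(600,600),interpolation=cv2.INTER_CUBIC)[:,:,::-1])
```

```text
[0.066 0.091 0.014 0.151 0.087 0.641 0.004] [0.081 0.09  0.087 0.    0.005 0.005 0.005]
t 47.32 pos [0.6449 0.0076 0.1514] lean deg 40.8 az -0.094
q [ 0.514  1.155 -1.297  2.228  2.116  1.312 -0.407] turn to level y, frac -0.0005 or 0.9995 f [-0.43 -0.27 -0.52] op 0.265
```

View pics/dial.png

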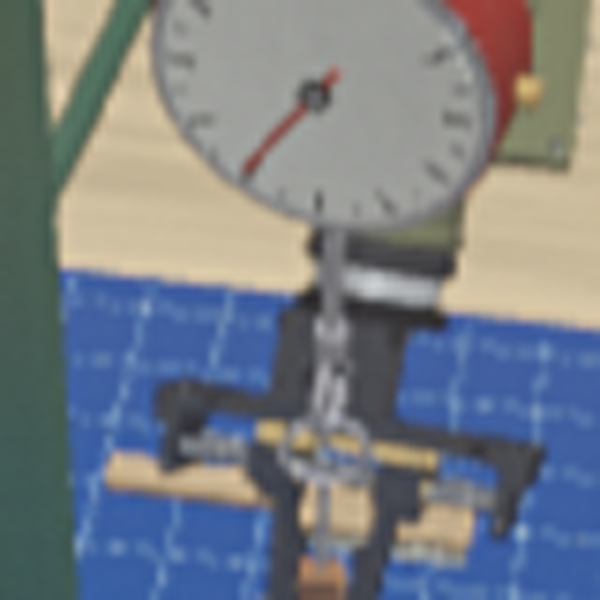

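The load is fully on the hook (0.01 N left in the gripper; pointer at about (250,175)). I'll relax the grip first, then open.

Call:
move_arm --pt "0 0 0 0" --pt "0 0 0 0" --pt "0 0 0 0" --pt "0 0 0 0" --pt "0 0 0 0" --pt "0 0 0 0" --pt "0 0 0 0" --pt "0 0 0 0" --pt "0 0 0 0" --pt "0 0 0 0" --grip_force 3

```text
clock: 48.15
position: [0.6449, 0.0076, 0.1515]
orientation: [3.14, 0.713, 3.045]
contact_force: [-0.8, 0.3, -0.4]
opening: 0.283
grasp_force: 3.0
```

Call:
move_arm --pt "0 0 0 0" --pt "0 0 0 0" --pt "0 0 0 0" --pt "0 0 0 0" --pt "0 0 0 0" --pt "0 0 0 0" --pt "0 0 0 0" --pt "0 0 0 0" --pt "0 0 0 0" --pt "0 0 0 0" --hand 0

```text
clock: 48.98
position: [0.6449, 0.0076, 0.1514]
orientation: [3.14, 0.713, 3.045]
contact_force: [-0.2, 0.4, -0.4]
opening: 0.996
grasp_force: 0.0
```

Run:
```python
from eye import *
eye('scene');eye('top')
```

```text
t 49.03 pos [0.6449 0.0077 0.1515] lean deg 40.8 az -0.094
q [ 0.514  1.155 -1.297  2.228  2.116  1.312 -0.407] turn to level y, frac -0.0005 or 0.9995 f [-0.1  -0.51  0.16] op 0.996
scene 58 centre [0.6398 0.0063 0.2694] normal [0.972 0.173 0.16 ] crown z 0.2864 rel tcp [-0.0051 -0.0013  0.1179] cost 0.0002921672091854082
t 49.08 pos [0.6449 0.0076 0.1514] lean deg 40.8 az -0.095
q [ 0.514  1.155 -1.297  2.228  2.116  1.312 -0.407] turn to level y, frac -0.0005 or 0.9995 f [-0.44 -0.47 -1.21] op 1.004
top 41 centre [0.635  0.0088 0.272 ] normal [0.994 0.029 0.103] crown z 0.289 rel tcp [-0.0099  0.0011  0.1206] cost 0.0001221924779161057
```

It hangs with no change in height. Backing out along the fingers.

Call:
move_arm --pt "0 0 -0.02 0" --pt "0 0 -0.05 0" --pt "0 0 -0.09 0" --pt "0 0 -0.13 0" --pt "0 0 -0.17 0" --pt "0 0 -0.21 0" --pt "0 0 -0.25 0" --pt "0 0 -0.29 0" --pt "0 0 -0.32 0" --pt "0 0 -0.32 0"

```text
clock: 49.92
position: [0.5924, 0.013, 0.2136]
orientation: [3.141, 0.714, 3.047]
contact_force: [0.7, 0.0, 0.4]
opening: 1.002
grasp_force: 0.0
```

Run:
```python
from h import *
st()
C=[]
for i in range(24):
    s=ctrl.snapshot('scene'); c=cloud(s)
    p=c[((c>(.6,-.05,.24))&(c<(.68,.06,.292))).all(-1)]; q=c[((c>(.57,-.06,.055))&(c<(.72,.08,.11))).all(-1)]
    C.append(np.r_[p.mean(0),q.mean(0)])
C=np.array(C);print(C[::4].round(4),C.std(0).round(4));
```

```text
t 49.92 pos [0.5924 0.013  0.2136] lean deg 40.9 az -0.093
q [ 0.527  1.002 -1.383  2.342  1.975  1.312 -0.484] turn to level y, frac -0.0003 or 0.9997 f [0.71 0.04 0.39] op 1.002
[[0.6402 0.0068 0.2708 0.6506 0.0075 0.0845]
 [0.6406 0.007  0.271  0.6511 0.0071 0.0844]
 [0.6411 0.007  0.2709 0.6511 0.0075 0.0846]
 [0.6406 0.007  0.2716 0.6511 0.0074 0.0844]
 [0.6399 0.007  0.2701 0.6509 0.0067 0.0842]
 [0.64   0.0068 0.2701 0.6513 0.0071 0.0848]] [0.0004 0.0001 0.0006 0.0003 0.0003 0.0002]
```

Everything is at rest and the robot is clear. Handing in.

```bash
python3 -c "
from plant import ctrl
print(ctrl.sign_off())"
```

```text
the job is handed in; nothing more can be done
None
```

I handed the job in with the copper basket hanging free and at rest from the red scale's hook. It weighs about 5 N (0.5 kg) and the hook sank about 37 mm. The robot was clear of everything, but the sign-off did not report whether the run passed.

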